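Clear the used bottles into the disposal unit

ROBOT

A 6-joint arm with a two-finger parallel gripper is mounted at the origin on the work surface. World frame = base frame: x ahead of the robot, y to its left, z up, the work surface at z = 0. Lengths are in mm, angles in rad, forces in N, time in s.
With the tool pointing down it reaches from about 300 to 775 mm from the base axis. Payload 14.6 kg.
Tool frame: the origin (TCP) lies at the very end of the fingers, on their centre line; the grasp point (between the pads) lies 19 mm behind it; z points along the fingers, y is the line along which they close (so a half turn about z gives the same grasp; the last joint's range is limited). The gripper opens to 94 mm and grips with 3 to 60 N. Pads are 16 mm wide; open, the fingers measure 119 mm over their backs; the gripper's body (75 mm by 177 mm) begins 78 mm behind the grasp point.
Start: joints at [-1.191, 0.3, 1.521, -0, 1.321, -0.067], TCP at [237.637, -496.002, 205.446] pointing down, gripper open.
Joint ranges: [-3.03, 3.03], [-0.79, 2.21], [0.23, 2.52], [-1.04, 4.18], [0, 3.07], [-2.55, 2.55]. Speed limits (rad/s): [2.22, 2.22, 2.57, 3.14, 3.14, 3.14].

INTERFACE

Orientations are given as [roll, pitch, yaw] about the fixed x, y, z axes, in that order (R = Rz(yaw) Ry(pitch) Rx(roll)).
In Python, from cell import manip gives the robot as it stands. The module is installed in compiled form; this text tells all that it offers.
- The arm moves only by the shell command python3 -m inch 'ROWS' [FORCE]. ROWS is JSON, a list of rows, each an object of numbers: "gripper": the opening, from 0 (shut) to 1 (fully open); "dx", "dy", "dz": the shift along the world's x, y, z in m; "wx", "wy", "wz": the turn, a rotation vector about the world's x, y, z in degrees. A call has exactly 5 rows; each row is the pose to reach, as a shift and turn from the pose commanded when the call began; what a row does not reach only later rows make up. A row lasts 1/12 s, in which the tool goes at most 41.7 mm and 7.16 degrees, less where a joint would pass 70% of its speed; a pose out of reach is approached as far as the arm can. A call with a gripper value outside its range is refused whole. The fingers move at their own pace and stop on an object; FORCE is the grip in N (left out, the last holds). Time passes only in rows, so rows that repeat a pose let the fingers close, or fill a call up. It gives the time, the measured TCP pose, the force, the opening and the grip force at its end, in the units of the state.
- manip.read_state(): the state, without advancing time (a new reading comes with each control period).
- manip.camera(name): name is "scene" or "top"; returns the picture (400x640x3 uint8, blue, green, red); there is no depth.
- manip.camera_info(name): a dict with "camera_matrix" (3x3 intrinsics, pixels), "R" (3x3) and "t" (3): a world point X has camera coordinates R X + t. Camera axes: x right, y down, z forward; pixel columns grow to the right and rows downward; lengths in mm; the calibration is good to about 2 mm. A picture is of the moment at which its call begins. camera_info takes no time and is no camera call.
- manip.sign_off(): hands the job in; it is judged then, once.
The state is a dict: "clock": time; "joints": joint angles; "qd": joint speeds; "effort": joint torques, N m; "eef_pos": TCP position; "eef_rot": TCP orientation; "wrist_force": force on the tool from outside, world axes, zero at the start; "moment": the same for the moment, N m; "finger_gap": finger opening in mm; "finger_force": force on a finger pad.
Only numpy, scipy, OpenCV 4.12 (cv2) and the standard library are available. Lean on these libraries where they do the work, as an engineer would, in place of code of your own. Each camera call takes 0.05 s, during which the arm holds its last target. There are 200 camera calls.

TASK

Clear away the used medicine bottles, however many there are: slide the shutter of the disposal unit fully open, fetch each bottle out of its deep jar, put it on the dump tray in the hatch and press the plunger down to its stop so that the tray tips it into the bin. Tip the tray only with the plunger, never by pushing on the tray itself. When every bottle is in the bin, leave the plunger up, slide the shutter fully closed again, and leave the things standing around where they are.

Things in the scene. Friction and masses are not known exactly. Their poses are not given: they have to be found in the camera images.
- bottle1_mid (a point): Used medicine bottle (white plastic; three or all four are present, each standing at the bottom of a different jar): square body 52 x 52 mm, 34 mm tall, with a round neck 24 mm in diameter on top, 46 mm long; 80 mm tall in all, about 60 g, bottom-heavy. The point is its centre, on the axis half-way up (40 mm above the underside, 40 mm below the top of the neck); z runs up its axis to the neck.
- bottle2_mid (a point): Used medicine bottle (white plastic; three or all four are present, each standing at the bottom of a different jar): square body 52 x 52 mm, 34 mm tall, with a round neck 24 mm in diameter on top, 46 mm long; 80 mm tall in all, about 60 g, bottom-heavy. The point is its centre, on the axis half-way up (40 mm above the underside, 40 mm below the top of the neck); z runs up its axis to the neck.
- bottle3_mid (a point): Used medicine bottle (white plastic; three or all four are present, each standing at the bottom of a different jar): square body 52 x 52 mm, 34 mm tall, with a round neck 24 mm in diameter on top, 46 mm long; 80 mm tall in all, about 60 g, bottom-heavy. The point is its centre, on the axis half-way up (40 mm above the underside, 40 mm below the top of the neck); z runs up its axis to the neck.
- bottle4_mid (a point): Used medicine bottle (white plastic; three or all four are present, each standing at the bottom of a different jar): square body 52 x 52 mm, 34 mm tall, with a round neck 24 mm in diameter on top, 46 mm long; 80 mm tall in all, about 60 g, bottom-heavy. The point is its centre, on the axis half-way up (40 mm above the underside, 40 mm below the top of the neck); z runs up its axis to the neck.
- jar1: Round, straight-walled aluminium jar, open at the top, fixed to the worktop: outer diameter 98 mm, inner diameter 92 mm, 115 mm high, inner floor 6 mm above its underside. Origin: centre of the underside, z up. A bottle standing in it ends 29 mm below the rim, and may stand up to 12 mm off the jar axis. A jar may be empty.
- jar2: Round, straight-walled aluminium jar, open at the top, fixed to the worktop: outer diameter 98 mm, inner diameter 92 mm, 115 mm high, inner floor 6 mm above its underside. Origin: centre of the underside, z up. A bottle standing in it ends 29 mm below the rim, and may stand up to 12 mm off the jar axis. A jar may be empty.
- jar3: Round, straight-walled aluminium jar, open at the top, fixed to the worktop: outer diameter 98 mm, inner diameter 92 mm, 115 mm high, inner floor 6 mm above its underside. Origin: centre of the underside, z up. A bottle standing in it ends 29 mm below the rim, and may stand up to 12 mm off the jar axis. A jar may be empty.
- jar4: Round, straight-walled aluminium jar, open at the top, fixed to the worktop: outer diameter 98 mm, inner diameter 92 mm, 115 mm high, inner floor 6 mm above its underside. Origin: centre of the underside, z up. A bottle standing in it ends 29 mm below the rim, and may stand up to 12 mm off the jar axis. A jar may be empty.
- unit: Disposal unit, fixed: a box 160 (x) x 310 (y) x 250 mm high with clear long walls and a yellow flat top (deck) at 250 mm. Origin: centre of the underside, z up, y along its length. Along y on the deck: the plunger at y = +115 mm; the hatch, an opening 116 mm (x) by 108 mm (y) centred at y = -6 mm; a plain stretch at the -y end over which the shutter parks. The bin is the inside below the hatch: from -76 to +76 mm in x, from -151 to +60 mm in y.
- tray_mid (a point): Middle of the upper face of the steel dump tray (108 x 98 mm, flat) that closes the hatch from below, 236 mm above the worktop, 14 mm below the deck, when level. It hinges at its +y edge: driven by the plunger it tips its -y edge down by 40 rad per metre of plunger travel, to 1.2 rad (69 degrees) at the plunger's stop, so that what lies on it slides into the bin; it springs back level with the plunger. A bottle needs nearly full tilt to slide off.
- plunger (a joint): Plunger travel in m: 0 up, 0.030 fully down at its stop. Spring return: 3.5 N at the start of the stroke, about 11 N at the stop.
- plunger_top (a point): Centre of the top of the plunger's flat round grey head, 48 mm in diameter and 14 mm thick, on a thin stem; 304 mm above the worktop when up. It is pressed straight down.
- shutter (a joint): Shutter travel in m: 0 = hatch closed, 0.106 = fully open (moved to the unit's -y). It stays where it is left (friction 1.5 N).
- shutter_grip (a point): Centre of the upright grip fin in the middle of the grey sliding shutter: fin 26 mm wide along the unit's x, 12 mm thick along the unit's y, standing 32 mm above the shutter plate's top (the point is 12 mm below its top edge, 275 mm above the worktop). The plate is 4 mm thick, 122 x 112 mm, sliding on the deck. Closed it covers the hatch; fully open it leaves the whole hatch clear and overhangs the unit's -y end a little.
- glove_box: Bystander: green box of gloves, 100 x 240 x 75 mm. Origin: centre of the underside.
- pump_bottle: Bystander: white pump bottle, 68 mm in diameter, 190 mm tall, standing beyond the work. Origin: centre of the underside. It is not the plunger.
- swab_box: Bystander: carton 90 x 130 x 50 mm. Origin: centre of the underside.

How it is judged (in metres and radians):
On the way, in this order (a step that is already met when the one before it is completed fails the run):
1. the shutter is slid fully open (value of joint shutter above 0.1 m), for 0.2 s.
2. the plunger is pressed down to its stop (value of joint plunger above 0.027 m), for 0.1 s.
At the end, for the whole second after the job is handed in: Every bottle present lies inside the disposal unit's bin (its centre less than 180 mm above the worktop and between the bin's walls), the plunger is up (within 4 mm) and the shutter is closed (within 8 mm) (z of bottle1_mid in the frame of unit between 0 and 0.18 m and x of bottle1_mid in the frame of unit between -0.08 and 0.08 m and y of bottle1_mid in the frame of unit between -0.155 and 0.064 m and z of bottle2_mid in the frame of unit between 0 and 0.18 m and x of bottle2_mid in the frame of unit between -0.08 and 0.08 m and y of bottle2_mid in the frame of unit between -0.155 and 0.064 m and z of bottle3_mid in the frame of unit between 0 and 0.18 m and x of bottle3_mid in the frame of unit between -0.08 and 0.08 m and y of bottle3_mid in the frame of unit between -0.155 and 0.064 m and z of bottle4_mid in the frame of unit between 0 and 0.18 m and x of bottle4_mid in the frame of unit between -0.08 and 0.08 m and y of bottle4_mid in the frame of unit between -0.155 and 0.064 m and value of joint shutter below 0.008 m and value of joint plunger below 0.004 m); the robot touches nothing.
It fails at once if the fingers push on the dump tray (over 5 N) (contact force between the fingers and tray above 5 N).
It fails at once if the glove box is pushed more than 40 mm from its place or tipped over (distance of glove_box from where it was at the start of the episode above 0.04 m or angle between glove_box's own z axis and vertical above 0.5 rad).
It fails at once if the pump bottle is pushed more than 40 mm from its place or tipped over (distance of pump_bottle from where it was at the start of the episode above 0.04 m or angle between pump_bottle's own z axis and vertical above 0.5 rad).
It fails at once if the swab box is pushed more than 40 mm from its place or tipped over (distance of swab_box from where it was at the start of the episode above 0.04 m or angle between swab_box's own z axis and vertical above 0.5 rad).
Of bottle1, bottle2, bottle3, bottle4 only 3 to 4 are there at a start; the rules pass over those that are not, and their reading is None.
At some moment in a run one of bottle1, bottle2, bottle3, bottle4 may be knocked a few centimetres aside while the robot is not near it.
Once in a run the grip may slacken for a moment while it holds something.
It also fails if it takes over 210 s, if anything falls off the work surface, if the arm or the gripper's body presses on something with over 40 N, if the wrist force passes 120 N, or if a joint passes its speed limit or range.

## Working session

There is one attempt and no reset: what is moved stays moved. The work goes in short steps, Python scripts to look and compute and a shell command to move; the robot and the scene stay as the last step left them, time stands still between calls to the robot, and variables do not carry over. Pictures are saved under pics/ and viewed, at most 14 in all, crops included, and the job is handed in when it is done.

```bash
ls; mkdir -p pics; python3 - <<'E'
from cell import manip
import cv2
s=manip.read_state();print(s)
for n in("scene","top"):
    cv2.imwrite(f"pics/{n}0.png",manip.camera(n)); i=manip.camera_info(n);print(n,i)
E
```

```text
pics
{'clock': 0.0, 'joints': array([-1.19062725e+00,  3.00465666e-01,  1.52158738e+00,  2.28493307e-05,
        1.32070667e+00, -6.66226993e-02]), 'qd': array([-0.00027672,  0.00010292, -0.00124816,  0.0006564 , -0.00042012,
       -0.00018336]), 'effort': array([ 6.79609893e-04, -5.31806552e+01, -3.52736378e+01,  7.09151826e-02,
        2.43266195e-02, -1.25912952e-04]), 'eef_pos': array([ 237.53311653, -495.76631814,  204.88665106]), 'eef_rot': array([-3.14042966e+00, -9.97779393e-05,  4.46786046e-01]), 'wrist_force': array([ 0.05768265, -0.14791756,  0.33180866]), 'moment': array([-0.01000051, -0.01599341,  0.06968379]), 'finger_force': 0.0, 'finger_gap': 94.11496135331413}
scene {'camera_matrix': array([[397.39316474,   0.        , 319.95165879],
       [  0.        , 397.39316474, 208.62664643],
       [  0.        ,   0.        ,   1.        ]]), 'R': array([[-0.56948627,  0.82185826, -0.01530939],
       [ 0.68390048,  0.46339488, -0.5635116 ],
       [-0.45603237, -0.33138222, -0.82596628]]), 't': array([ 321.86872713, -316.38316397, 1501.88885834])}
top {'camera_matrix': array([[415.08557349,   0.        , 325.08884441],
       [  0.        , 415.08557349, 202.09270955],
       [  0.        ,   0.        ,   1.        ]]), 'R': array([[ 0.02653728, -0.99964695, -0.00131963],
       [-0.99756951, -0.02639701, -0.06448467],
       [ 0.06442707,  0.00302767, -0.99791783]]), 't': array([  37.2626121 ,  624.79948089, 1285.22683298])}
```

View pics/scene0.png

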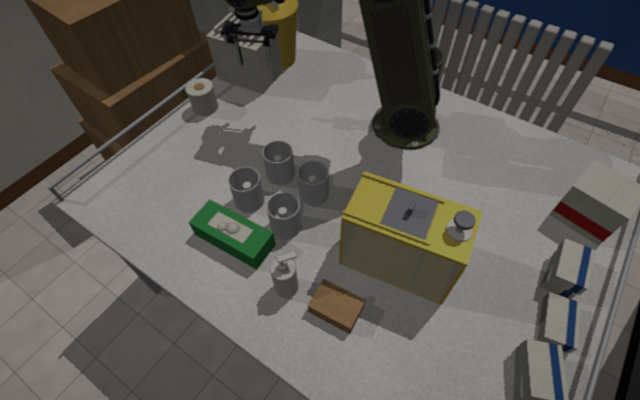

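View pics/top0.png

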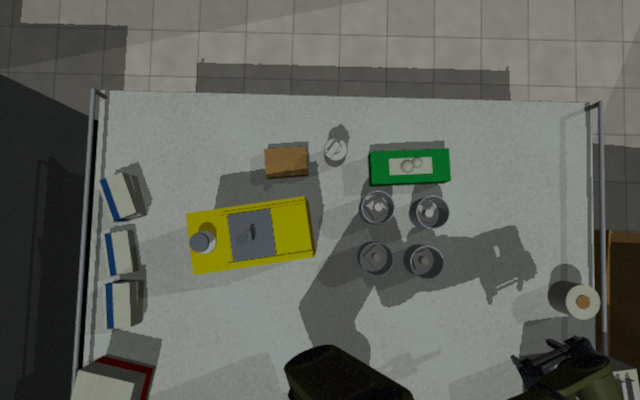

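The unit's yellow deck is at top (190–313, 197–273), with the plunger at (202,241) and the fin at about (252,232). The four jars are at (376,207), (429,211), (376,257) and (424,260). I'll zoom in next.

```bash
python3 - <<'E'
import cv2,numpy as np
t=cv2.imread("pics/top0.png");s=cv2.imread("pics/scene0.png")
a=cv2.resize(t[180:290,350:460],(400,400),interpolation=cv2.INTER_CUBIC)
b=cv2.resize(s[130:250,220:340],(400,400),interpolation=cv2.INTER_CUBIC)
c=cv2.resize(t[190:280,180:320],(400,257)); 
d=cv2.resize(s[170:260,335:475],(400,257))
o=np.vstack([np.hstack([a,b]),np.hstack([c,d])])[:600]
cv2.imwrite("pics/z0.png",np.clip(o*1.5,0,255).astype(np.uint8)[:600])
E
```

```text
(no output)
```

View pics/z0.png

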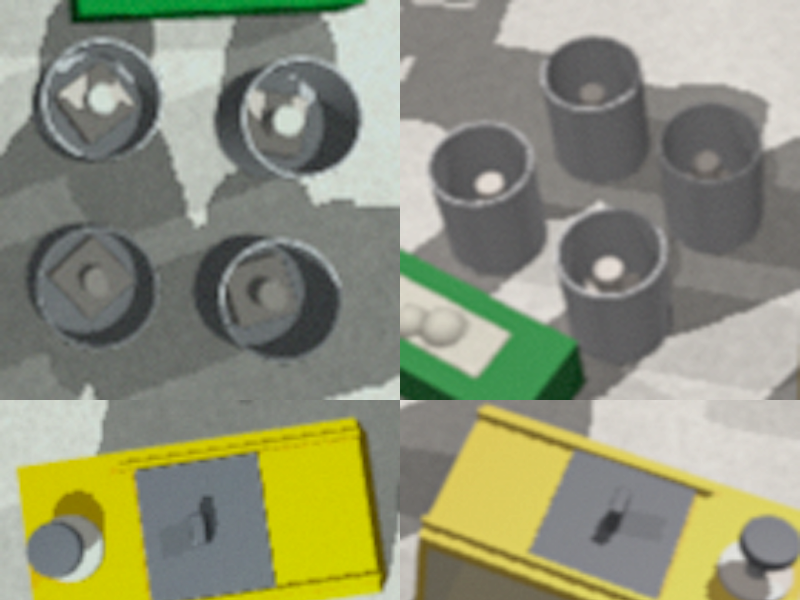

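All four jars hold a bottle: the neck discs are visible in both views. The shutter is closed, with its fin at about crop (205,520). Next I compute positions.

```bash
cat > h.py <<'E'
import numpy as np,cv2
from cell import manip
def bp(n,uv,z):
    i=manip.camera_info(n);K,R,t=i["camera_matrix"],i["R"],i["t"]
    d=R.T@np.linalg.inv(K)@np.array([uv[0],uv[1],1.]);c=-R.T@t
    return (c+d*(z-c[2])/d[2])[:2]
def pj(n,X):
    i=manip.camera_info(n);p=i["camera_matrix"]@(i["R"]@np.array(X,float)+i["t"]);return p[:2]/p[2]
E
python3 - <<'E'
from h import *
np.set_printoptions(precision=1,suppress=True)
tz=lambda p:(350+p[0]*.275,180+p[1]*.275); sz=lambda p:(220+(p[0]-400)*.3,130+p[1]*.3)
for k,p,r in(("A",(103,98),(99,98)),("B",(288,119),(302,116)),("C",(95,284),(95,287)),("D",(270,294),(280,298))):
    print(k,"neck",bp("top",tz(p),86),"rim",bp("top",tz(r),115))
for p,r in(((608,268),(612,250)),((489,183),(482,164)),((707,161),(711,144)),((592,93),(592,74))):
    print("scene neck",bp("scene",sz(p),86),"rim",bp("scene",sz(r),115))
print("plunger",bp("top",(180+57*.35,190+148*.35),304),bp("scene",(335+(770-400)*.35,170+142*.35),304))
t=cv2.imread("pics/top0.png");h=cv2.cvtColor(t,cv2.COLOR_BGR2HSV)
m=((abs(h[...,0].astype(int)-29)<5)&(h[...,1]>150)&(h[...,2]>110)).astype(np.uint8)
m=cv2.morphologyEx(m,cv2.MORPH_CLOSE,np.ones((5,5)))
c=max(cv2.findContours(m,0,1)[0],key=cv2.contourArea)
P=np.array([bp("top",q,250) for q in c[:,0].astype(float)],np.float32)
R=cv2.minAreaRect(P);print(R,cv2.boxPoints(R))
E
```

```text
A neck [ 609.  -105.5] rim [607.3 -98.7]
B neck [ 595.8 -257.4] rim [ 597.2 -261.4]
C neck [ 457.3 -101.8] rim [456.8 -98.3]
D neck [ 453.  -244.2] rim [ 452.1 -245.3]
scene neck [ 611. -103.] rim [608.  -97.6]
scene neck [ 597.6 -254.7] rim [ 598.7 -255.8]
scene neck [ 461.6 -100.3] rim [461.5 -94.7]
scene neck [ 455.2 -243.7] rim [ 454.6 -240.3]
plunger [499.9 356.3] [504.4 362.2]
((519.2052001953125, 246.69805908203125), (158.63719177246094, 310.06427001953125), 9.901773452758789) [[414.4 385.8]
 [467.7  80.3]
 [624.  107.6]
 [570.7 413.1]]
```

```bash
python3 -m inch '[{"dz":0.04},{"dz":0.08},{"dz":0.14,"wz":-7},{"dz":0.14,"wz":-14},{"dz":0.14,"wz":-15.7,"gripper":0.5}]' 20
for i in 1 ; do python3 -m inch '[{"dx":0.014,"dy":0.037},{"dx":0.028,"dy":0.074},{"dx":0.042,"dy":0.111},{"dx":0.056,"dy":0.148},{"dx":0.07,"dy":0.184}]'
python3 -m inch '[{"dx":0.014,"dy":0.037},{"dx":0.028,"dy":0.074},{"dx":0.042,"dy":0.111},{"dx":0.056,"dy":0.148},{"dx":0.07,"dy":0.184}]'
python3 -m inch '[{"dx":0.014,"dy":0.037},{"dx":0.028,"dy":0.074},{"dx":0.042,"dy":0.111},{"dx":0.056,"dy":0.148},{"dx":0.07,"dy":0.184}]'
python3 -m inch '[{"dx":0.014,"dy":0.037},{"dx":0.028,"dy":0.074},{"dx":0.042,"dy":0.111},{"dx":0.072,"dy":0.185},{"dx":0.072,"dy":0.185}]'; done
```

```text
validation failed for argument at $[0]...
validation failed for argument at $[0]...
validation failed for argument at $[0]...
validation failed for argument at $[0]...
validation failed for argument at $[0]...
```

```bash
python3 -m inch '[{"gripper":1,"dx":0,"dy":0,"dz":0.04,"wx":0,"wy":0,"wz":0},{"gripper":1,"dx":0,"dy":0,"dz":0.08,"wx":0,"wy":0,"wz":0},{"gripper":0.5,"dx":0,"dy":0,"dz":0.14,"wx":0,"wy":0,"wz":-7},{"gripper":0.5,"dx":0,"dy":0,"dz":0.14,"wx":0,"wy":0,"wz":-14},{"gripper":0.5,"dx":0,"dy":0,"dz":0.14,"wx":0,"wy":0,"wz":-15.7}]' 20
```

```text
clock: 0.52
eef_pos: [237.9, -496.7, 350.3]
eef_rot: [3.135, -0.002, 0.165]
wrist_force: [0.4, 0.2, 0.6]
finger_gap: 77.3
finger_force: 0.0
```

```bash

python3 -m inch '[{"gripper":0.5,"dx":0.014,"dy":0.037,"dz":0,"wx":0,"wy":0,"wz":0},{"gripper":0.5,"dx":0.028,"dy":0.074,"dz":0,"wx":0,"wy":0,"wz":0},{"gripper":0.5,"dx":0.042,"dy":0.111,"dz":0,"wx":0,"wy":0,"wz":0},{"gripper":0.5,"dx":0.056,"dy":0.148,"dz":0,"wx":0,"wy":0,"wz":0},{"gripper":0.5,"dx":0.07,"dy":0.184,"dz":0,"wx":0,"wy":0,"wz":0}]'
python3 -m inch '[{"gripper":0.5,"dx":0.014,"dy":0.037,"dz":0,"wx":0,"wy":0,"wz":0},{"gripper":0.5,"dx":0.028,"dy":0.074,"dz":0,"wx":0,"wy":0,"wz":0},{"gripper":0.5,"dx":0.042,"dy":0.111,"dz":0,"wx":0,"wy":0,"wz":0},{"gripper":0.5,"dx":0.056,"dy":0.148,"dz":0,"wx":0,"wy":0,"wz":0},{"gripper":0.5,"dx":0.07,"dy":0.184,"dz":0,"wx":0,"wy":0,"wz":0}]'
python3 -m inch '[{"gripper":0.5,"dx":0.014,"dy":0.037,"dz":0,"wx":0,"wy":0,"wz":0},{"gripper":0.5,"dx":0.028,"dy":0.074,"dz":0,"wx":0,"wy":0,"wz":0},{"gripper":0.5,"dx":0.042,"dy":0.111,"dz":0,"wx":0,"wy":0,"wz":0},{"gripper":0.5,"dx":0.056,"dy":0.148,"dz":0,"wx":0,"wy":0,"wz":0},{"gripper":0.5,"dx":0.07,"dy":0.184,"dz":0,"wx":0,"wy":0,"wz":0}]'
python3 -m inch '[{"gripper":0.5,"dx":0.072,"dy":0.185,"dz":0,"wx":0,"wy":0,"wz":0},{"gripper":0.5,"dx":0.072,"dy":0.185,"dz":0,"wx":0,"wy":0,"wz":0},{"gripper":0.5,"dx":0.072,"dy":0.185,"dz":0,"wx":0,"wy":0,"wz":0},{"gripper":0.5,"dx":0.072,"dy":0.185,"dz":0,"wx":0,"wy":0,"wz":0},{"gripper":0.5,"dx":0.072,"dy":0.185,"dz":0,"wx":0,"wy":0,"wz":0}]'

```

```text
clock: 0.93
eef_pos: [307.7, -310.1, 345.2]
eef_rot: [-3.141, 0.0, 0.172]
wrist_force: [0.2, 0.4, -0.5]
finger_gap: 47.5
finger_force: 0.0
clock: 1.35
eef_pos: [377.7, -126.0, 345.4]
eef_rot: [3.142, -0.0, 0.173]
wrist_force: [1.1, -1.6, 0.2]
finger_gap: 46.5
finger_force: 0.0
clock: 1.77
eef_pos: [447.7, 58.2, 345.4]
eef_rot: [-3.142, -0.0, 0.173]
wrist_force: [0.3, -0.3, 0.3]
finger_gap: 46.8
finger_force: 0.0
clock: 2.18
eef_pos: [519.9, 243.9, 344.7]
eef_rot: [-3.142, 0.001, 0.174]
wrist_force: [-0.2, -0.5, 0.5]
finger_gap: 46.9
finger_force: 0.0
```

```bash

python3 -m inch '[{"gripper":0.5,"dx":0,"dy":-0.002,"dz":-0.03,"wx":0,"wy":0,"wz":0},{"gripper":0.5,"dx":0,"dy":-0.002,"dz":-0.06,"wx":0,"wy":0,"wz":0},{"gripper":0.5,"dx":0,"dy":-0.002,"dz":-0.075,"wx":0,"wy":0,"wz":0},{"gripper":0.5,"dx":0,"dy":-0.002,"dz":-0.082,"wx":0,"wy":0,"wz":0},{"gripper":0,"dx":0,"dy":-0.002,"dz":-0.082,"wx":0,"wy":0,"wz":0}]'
python3 -m inch '[{"gripper":0,"dx":0,"dy":0,"dz":0,"wx":0,"wy":0,"wz":0},{"gripper":0,"dx":0,"dy":0,"dz":0,"wx":0,"wy":0,"wz":0},{"gripper":0,"dx":0,"dy":0,"dz":0,"wx":0,"wy":0,"wz":0},{"gripper":0,"dx":0,"dy":0,"dz":0,"wx":0,"wy":0,"wz":0},{"gripper":0,"dx":0,"dy":0,"dz":0,"wx":0,"wy":0,"wz":0}]'
python3 -m inch '[{"gripper":0,"dx":0.002,"dy":-0.012,"dz":0,"wx":0,"wy":0,"wz":0},{"gripper":0,"dx":0.005,"dy":-0.03,"dz":0,"wx":0,"wy":0,"wz":0},{"gripper":0,"dx":0.01,"dy":-0.06,"dz":0,"wx":0,"wy":0,"wz":0},{"gripper":0,"dx":0.0155,"dy":-0.09,"dz":0,"wx":0,"wy":0,"wz":0},{"gripper":0,"dx":0.018,"dy":-0.103,"dz":0,"wx":0,"wy":0,"wz":0}]'
python3 -m inch '[{"gripper":0,"dx":0.0004,"dy":-0.0024,"dz":0,"wx":0,"wy":0,"wz":0},{"gripper":0,"dx":0.0004,"dy":-0.0024,"dz":0,"wx":0,"wy":0,"wz":0},{"gripper":0,"dx":0.0004,"dy":-0.0024,"dz":0,"wx":0,"wy":0,"wz":0},{"gripper":0,"dx":0.0004,"dy":-0.0024,"dz":0,"wx":0,"wy":0,"wz":0},{"gripper":0,"dx":0.0004,"dy":-0.0024,"dz":0,"wx":0,"wy":0,"wz":0}]'

```

```text
clock: 2.6
eef_pos: [519.2, 238.9, 262.1]
eef_rot: [3.141, 0.003, 0.173]
wrist_force: [0.1, -0.9, -0.2]
finger_gap: 43.0
finger_force: 0.0
clock: 3.02
eef_pos: [519.8, 239.1, 264.2]
eef_rot: [-3.141, -0.001, 0.173]
wrist_force: [-0.8, 0.7, 4.6]
finger_gap: 11.8
finger_force: 20.0
clock: 3.43
eef_pos: [538.0, 134.9, 264.2]
eef_rot: [-3.138, -0.002, 0.172]
wrist_force: [-4.1, 39.2, 1.5]
finger_gap: 17.6
finger_force: 20.0
clock: 3.85
eef_pos: [537.5, 138.0, 264.1]
eef_rot: [-3.133, -0.002, 0.176]
wrist_force: [-2.9, 32.4, 3.5]
finger_gap: 11.7
finger_force: 20.0
```

```bash

python3 -m inch '[{"gripper":0.45,"dx":0,"dy":0.003,"dz":0,"wx":0,"wy":0,"wz":0},{"gripper":0.45,"dx":0,"dy":0.003,"dz":0,"wx":0,"wy":0,"wz":0},{"gripper":0.45,"dx":0,"dy":0.003,"dz":0,"wx":0,"wy":0,"wz":0},{"gripper":0.45,"dx":0,"dy":0.003,"dz":0.03,"wx":0,"wy":0,"wz":0},{"gripper":0.45,"dx":0,"dy":0.003,"dz":0.06,"wx":0,"wy":0,"wz":0}]'
python3 -m inch '[{"gripper":0.45,"dx":-0.039,"dy":-0.119,"dz":-0.04,"wx":0,"wy":0,"wz":0},{"gripper":0.45,"dx":-0.039,"dy":-0.119,"dz":0,"wx":0,"wy":0,"wz":0},{"gripper":0.45,"dx":-0.039,"dy":-0.119,"dz":0,"wx":0,"wy":0,"wz":0},{"gripper":0.45,"dx":-0.039,"dy":-0.119,"dz":0,"wx":0,"wy":0,"wz":0},{"gripper":0.45,"dx":-0.039,"dy":-0.119,"dz":0,"wx":0,"wy":0,"wz":0}]'
python3 - <<'E'
from h import *
s=manip.camera("scene");t=manip.camera("top")
a=cv2.resize(t[180:290,350:460],(400,400),interpolation=cv2.INTER_CUBIC)
b=cv2.resize(s[130:250,220:340],(400,400),interpolation=cv2.INTER_CUBIC)
c=cv2.resize(t[190:280,180:320],(400,257)); 
d=cv2.resize(s[170:260,335:475],(400,257))
o=np.vstack([np.hstack([a,b]),np.hstack([c,d])])[:600]
cv2.imwrite("pics/z1.png",np.clip(o*1.5,0,255).astype(np.uint8)[:600])
E
```

```text
clock: 4.27
eef_pos: [537.5, 135.8, 323.0]
eef_rot: [3.141, 0.004, 0.172]
wrist_force: [0.4, 0.3, 0.0]
finger_gap: 40.9
finger_force: 0.0
clock: 4.68
eef_pos: [498.7, 15.4, 324.1]
eef_rot: [3.141, -0.001, 0.169]
wrist_force: [0.0, -0.9, -0.1]
finger_gap: 42.1
finger_force: 0.0
```

View pics/z1.png

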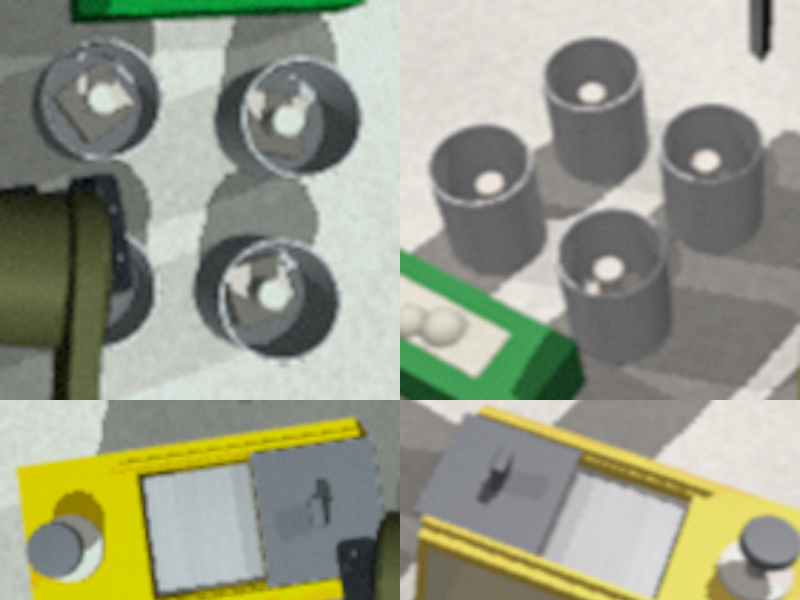

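The shutter is fully open and the tray clear at crop (200,520); all four necks are unchanged. Next is the bottle in jar C.

```bash

python3 -m inch '[{"gripper":0.45,"dx":-0.039,"dy":-0.117,"dz":0,"wx":0,"wy":0,"wz":0},{"gripper":0.45,"dx":-0.039,"dy":-0.117,"dz":0,"wx":0,"wy":0,"wz":0},{"gripper":0.45,"dx":-0.039,"dy":-0.117,"dz":0,"wx":0,"wy":0,"wz":0},{"gripper":0.45,"dx":-0.039,"dy":-0.117,"dz":-0.03,"wx":0,"wy":0,"wz":0},{"gripper":0.45,"dx":-0.039,"dy":-0.117,"dz":-0.07,"wx":0,"wy":0,"wz":0}]'
python3 -m inch '[{"gripper":0.45,"dx":0,"dy":0,"dz":-0.04,"wx":0,"wy":0,"wz":0},{"gripper":0.45,"dx":0,"dy":0,"dz":-0.08,"wx":0,"wy":0,"wz":0},{"gripper":0.45,"dx":0,"dy":0,"dz":-0.1,"wx":0,"wy":0,"wz":0},{"gripper":0.45,"dx":0,"dy":0,"dz":-0.12,"wx":0,"wy":0,"wz":0},{"gripper":0.45,"dx":0,"dy":0,"dz":-0.14,"wx":0,"wy":0,"wz":0}]'
python3 -m inch '[{"gripper":0.45,"dx":0,"dy":0,"dz":-0.02,"wx":0,"wy":0,"wz":0},{"gripper":0.45,"dx":0,"dy":0,"dz":-0.04,"wx":0,"wy":0,"wz":0},{"gripper":0.45,"dx":0,"dy":0,"dz":-0.06,"wx":0,"wy":0,"wz":0},{"gripper":0,"dx":0,"dy":0,"dz":-0.06,"wx":0,"wy":0,"wz":0},{"gripper":0,"dx":0,"dy":0,"dz":-0.06,"wx":0,"wy":0,"wz":0}]'
python3 -m inch '[{"gripper":0,"dx":0,"dy":0,"dz":0,"wx":0,"wy":0,"wz":0},{"gripper":0,"dx":0,"dy":0,"dz":0,"wx":0,"wy":0,"wz":0},{"gripper":0,"dx":0,"dy":0,"dz":0.01,"wx":0,"wy":0,"wz":0},{"gripper":0,"dx":0,"dy":0,"dz":0.02,"wx":0,"wy":0,"wz":0},{"gripper":0,"dx":0,"dy":0,"dz":0.03,"wx":0,"wy":0,"wz":0}]' 30

```

```text
clock: 5.2
eef_pos: [461.0, -100.5, 254.6]
eef_rot: [3.139, -0.005, 0.171]
wrist_force: [2.0, 0.7, -0.3]
finger_gap: 42.3
finger_force: 0.0
clock: 5.62
eef_pos: [460.2, -98.3, 111.8]
eef_rot: [-3.141, 0.001, 0.174]
wrist_force: [0.1, 0.1, 0.4]
finger_gap: 42.4
finger_force: 0.0
clock: 6.03
eef_pos: [459.9, -98.5, 52.9]
eef_rot: [-3.141, 0.002, 0.174]
wrist_force: [0.8, -0.2, 0.5]
finger_gap: 32.1
finger_force: 0.0
clock: 6.45
eef_pos: [460.4, -99.5, 85.2]
eef_rot: [3.141, -0.001, 0.173]
wrist_force: [0.4, -0.2, -0.2]
finger_gap: 23.4
finger_force: 30.0
```

```bash

python3 -m inch '[{"gripper":0,"dx":0,"dy":0,"dz":0.04,"wx":0,"wy":0,"wz":0},{"gripper":0,"dx":0,"dy":0,"dz":0.08,"wx":0,"wy":0,"wz":0},{"gripper":0,"dx":0,"dy":0,"dz":0.12,"wx":0,"wy":0,"wz":0},{"gripper":0,"dx":0,"dy":0,"dz":0.16,"wx":0,"wy":0,"wz":0},{"gripper":0,"dx":0,"dy":0,"dz":0.2,"wx":0,"wy":0,"wz":0}]'
python3 -m inch '[{"gripper":0,"dx":0,"dy":0,"dz":0.03,"wx":0,"wy":0,"wz":0},{"gripper":0,"dx":0.007,"dy":0.04,"dz":0.06,"wx":0,"wy":0,"wz":0},{"gripper":0,"dx":0.014,"dy":0.08,"dz":0.065,"wx":0,"wy":0,"wz":0},{"gripper":0,"dx":0.021,"dy":0.12,"dz":0.065,"wx":0,"wy":0,"wz":0},{"gripper":0,"dx":0.028,"dy":0.16,"dz":0.065,"wx":0,"wy":0,"wz":0}]'
python3 -m inch '[{"gripper":0,"dx":0.007,"dy":0.04,"dz":0,"wx":0,"wy":0,"wz":0},{"gripper":0,"dx":0.014,"dy":0.08,"dz":0,"wx":0,"wy":0,"wz":0},{"gripper":0,"dx":0.021,"dy":0.12,"dz":0,"wx":0,"wy":0,"wz":0},{"gripper":0,"dx":0.028,"dy":0.16,"dz":0,"wx":0,"wy":0,"wz":0},{"gripper":0,"dx":0.032,"dy":0.18,"dz":0,"wx":0,"wy":0,"wz":0}]'

```

```text
clock: 6.87
eef_pos: [459.3, -99.2, 287.1]
eef_rot: [3.141, -0.002, 0.173]
wrist_force: [0.4, -0.7, -0.6]
finger_gap: 23.3
finger_force: 30.0
clock: 7.28
eef_pos: [486.8, 57.4, 351.0]
eef_rot: [3.141, -0.003, 0.172]
wrist_force: [0.6, -0.1, -1.0]
finger_gap: 23.5
finger_force: 30.0
clock: 7.7
eef_pos: [518.5, 239.5, 349.5]
eef_rot: [-3.141, -0.001, 0.175]
wrist_force: [-0.3, -0.6, 0.1]
finger_gap: 23.5
finger_force: 30.0
```

```bash

python3 -m inch '[{"gripper":0,"dx":0.001,"dy":0.001,"dz":-0.02,"wx":0,"wy":0,"wz":0},{"gripper":0,"dx":0.001,"dy":0.001,"dz":-0.04,"wx":0,"wy":0,"wz":0},{"gripper":0,"dx":0.001,"dy":0.001,"dz":-0.055,"wx":0,"wy":0,"wz":0},{"gripper":0,"dx":0.001,"dy":0.001,"dz":-0.06,"wx":0,"wy":0,"wz":0},{"gripper":0,"dx":0.001,"dy":0.001,"dz":-0.063,"wx":0,"wy":0,"wz":0}]'
python3 -m inch '[{"gripper":0,"dx":0,"dy":0,"dz":-0.001,"wx":0,"wy":0,"wz":0},{"gripper":0,"dx":0,"dy":0,"dz":-0.002,"wx":0,"wy":0,"wz":0},{"gripper":0,"dx":0,"dy":0,"dz":-0.002,"wx":0,"wy":0,"wz":0},{"gripper":0,"dx":0,"dy":0,"dz":-0.002,"wx":0,"wy":0,"wz":0},{"gripper":0,"dx":0,"dy":0,"dz":-0.002,"wx":0,"wy":0,"wz":0}]'

```

```text
clock: 8.12
eef_pos: [519.9, 236.6, 286.0]
eef_rot: [-3.142, -0.0, 0.173]
wrist_force: [-0.3, -0.7, 0.2]
finger_gap: 23.5
finger_force: 30.0
clock: 8.53
eef_pos: [520.4, 236.8, 284.0]
eef_rot: [-3.141, -0.001, 0.173]
wrist_force: [0.8, -0.2, 0.6]
finger_gap: 23.9
finger_force: 30.0
```

```bash

python3 -m inch '[{"gripper":0.6,"dx":0,"dy":0,"dz":0,"wx":0,"wy":0,"wz":0},{"gripper":0.6,"dx":0,"dy":0,"dz":0,"wx":0,"wy":0,"wz":0},{"gripper":0.6,"dx":0,"dy":0,"dz":0.02,"wx":0,"wy":0,"wz":0},{"gripper":0.6,"dx":0,"dy":0,"dz":0.05,"wx":0,"wy":0,"wz":0},{"gripper":0.6,"dx":0,"dy":0,"dz":0.065,"wx":0,"wy":0,"wz":0}]'
python3 -m inch '[{"gripper":0,"dx":-0.007,"dy":0.04,"dz":0,"wx":0,"wy":0,"wz":0},{"gripper":0,"dx":-0.014,"dy":0.08,"dz":0,"wx":0,"wy":0,"wz":0},{"gripper":0,"dx":-0.021,"dy":0.123,"dz":0,"wx":0,"wy":0,"wz":0},{"gripper":0,"dx":-0.021,"dy":0.123,"dz":-0.02,"wx":0,"wy":0,"wz":0},{"gripper":0,"dx":-0.021,"dy":0.123,"dz":-0.035,"wx":0,"wy":0,"wz":0}]'
python3 - <<'E'
from h import *
s=manip.camera("scene");t=manip.camera("top")
d=cv2.resize(s[150:300,315:515],(800,600))
cv2.imwrite("pics/z2.png",np.clip(d*1.5,0,255).astype(np.uint8)[:600])
E
```

```text
clock: 8.95
eef_pos: [520.3, 236.9, 351.5]
eef_rot: [-3.141, -0.003, 0.173]
wrist_force: [-0.0, 0.7, -0.1]
finger_gap: 52.9
finger_force: 0.0
clock: 9.37
eef_pos: [498.4, 362.0, 312.2]
eef_rot: [-3.142, 0.0, 0.176]
wrist_force: [0.9, 0.2, -0.7]
finger_gap: 26.9
finger_force: 0.0
```

View pics/z2.png

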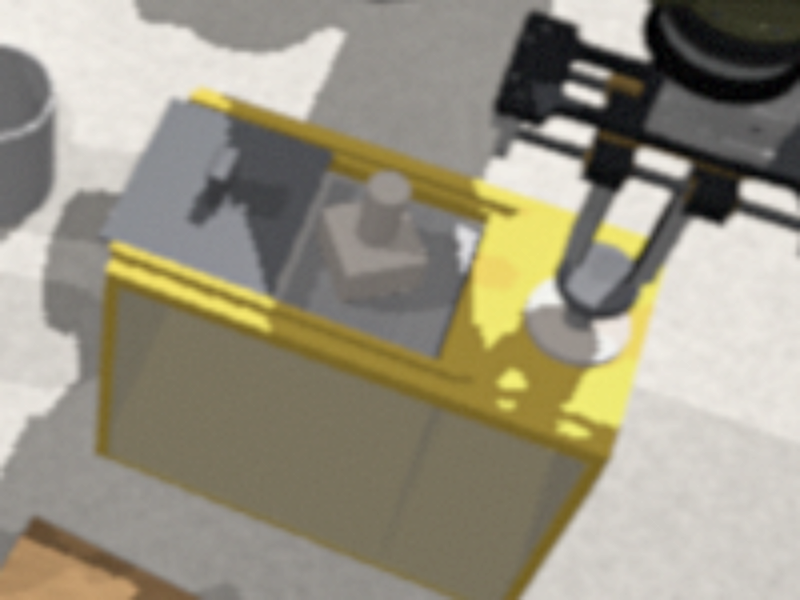

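Bottle stands upright on the tray at (375,245), and the fingers are over the plunger at (600,270). Pressing now.

```bash

python3 -m inch '[{"gripper":0,"dx":0,"dy":-0.001,"dz":0,"wx":0,"wy":0,"wz":0},{"gripper":0,"dx":0,"dy":-0.001,"dz":0,"wx":0,"wy":0,"wz":0},{"gripper":0,"dx":0,"dy":-0.001,"dz":0,"wx":0,"wy":0,"wz":0},{"gripper":0,"dx":0,"dy":-0.001,"dz":-0.01,"wx":0,"wy":0,"wz":0},{"gripper":0,"dx":0,"dy":-0.001,"dz":-0.02,"wx":0,"wy":0,"wz":0}]'
python3 -m inch '[{"gripper":0,"dx":0,"dy":0,"dz":-0.01,"wx":0,"wy":0,"wz":0},{"gripper":0,"dx":0,"dy":0,"dz":-0.018,"wx":0,"wy":0,"wz":0},{"gripper":0,"dx":0,"dy":0,"dz":-0.02,"wx":0,"wy":0,"wz":0},{"gripper":0,"dx":0,"dy":0,"dz":-0.021,"wx":0,"wy":0,"wz":0},{"gripper":0,"dx":0,"dy":0,"dz":-0.021,"wx":0,"wy":0,"wz":0}]'
python3 -m inch '[{"gripper":0,"dx":0,"dy":0,"dz":0,"wx":0,"wy":0,"wz":0},{"gripper":0,"dx":0,"dy":0,"dz":0,"wx":0,"wy":0,"wz":0},{"gripper":0,"dx":0,"dy":0,"dz":0,"wx":0,"wy":0,"wz":0},{"gripper":0,"dx":0,"dy":0,"dz":0,"wx":0,"wy":0,"wz":0},{"gripper":0,"dx":0,"dy":0,"dz":0,"wx":0,"wy":0,"wz":0}]'
python3 - <<'E'
from h import *
s=manip.camera("scene");t=manip.camera("top")
d=np.hstack([cv2.resize(s[170:300,325:500],(400,300)),cv2.resize(t[180:285,180:320],(400,300))])
cv2.imwrite("pics/z3.png",np.clip(d*1.5,0,255).astype(np.uint8)[:600])
E
```

```text
clock: 9.88
eef_pos: [499.8, 358.8, 293.9]
eef_rot: [-3.141, -0.003, 0.172]
wrist_force: [4.6, 1.2, 5.0]
finger_gap: 0.5
finger_force: 2.8
clock: 10.3
eef_pos: [499.7, 358.8, 274.2]
eef_rot: [-3.14, -0.004, 0.172]
wrist_force: [0.5, -1.8, 17.2]
finger_gap: 0.5
finger_force: 8.9
clock: 10.72
eef_pos: [499.7, 358.8, 274.2]
eef_rot: [-3.14, -0.004, 0.173]
wrist_force: [0.2, -1.1, 17.7]
finger_gap: 0.9
finger_force: 9.0
```

View pics/z3.png

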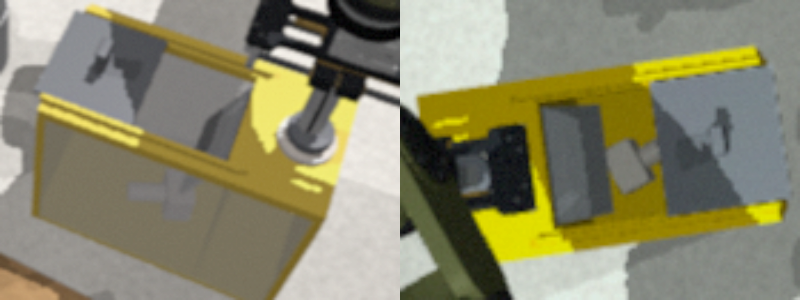

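Bottle is in the bin (165,195), plunger at its stop. Next: jar D, with a look on the way.

```bash
cat > look.py <<'E'
from h import *
import sys
s=manip.camera("scene");t=manip.camera("top")
up=lambda i,w,h:cv2.resize(i,(w,h),interpolation=cv2.INTER_CUBIC)
o=np.vstack([np.hstack([up(t[180:290,350:460],400,400),up(s[130:250,220:340],400,400)]),
 np.hstack([up(t[190:285,180:320],400,200),up(s[170:300,325:500],400,200)])])
cv2.imwrite(sys.argv[1],np.clip(o*1.5,0,255).astype(np.uint8))
E
python3 -m inch '[{"gripper":0,"dx":0,"dy":0,"dz":0.035,"wx":0,"wy":0,"wz":0},{"gripper":0,"dx":0,"dy":0,"dz":0.072,"wx":0,"wy":0,"wz":0},{"gripper":0,"dx":-0.003,"dy":-0.04,"dz":0.072,"wx":0,"wy":0,"wz":0},{"gripper":0,"dx":-0.006,"dy":-0.08,"dz":0.072,"wx":0,"wy":0,"wz":0},{"gripper":0,"dx":-0.009,"dy":-0.12,"dz":0.072,"wx":0,"wy":0,"wz":0}]'
python3 -m inch '[{"gripper":0.45,"dx":-0.003,"dy":-0.04,"dz":0,"wx":0,"wy":0,"wz":0},{"gripper":0.45,"dx":-0.006,"dy":-0.08,"dz":0,"wx":0,"wy":0,"wz":0},{"gripper":0.45,"dx":-0.009,"dy":-0.12,"dz":0,"wx":0,"wy":0,"wz":0},{"gripper":0.45,"dx":-0.012,"dy":-0.16,"dz":0,"wx":0,"wy":0,"wz":0},{"gripper":0.45,"dx":-0.015,"dy":-0.2,"dz":0,"wx":0,"wy":0,"wz":0}]'
python3 look.py pics/z4.png
```

```text
clock: 11.23
eef_pos: [489.6, 237.6, 343.2]
eef_rot: [3.141, 0.001, 0.174]
wrist_force: [1.6, -0.5, -0.4]
finger_gap: 0.2
finger_force: 0.0
clock: 11.65
eef_pos: [474.3, 37.0, 343.4]
eef_rot: [-3.141, 0.001, 0.173]
wrist_force: [1.1, 0.1, 0.4]
finger_gap: 30.2
finger_force: 0.0
```

View pics/z4.png

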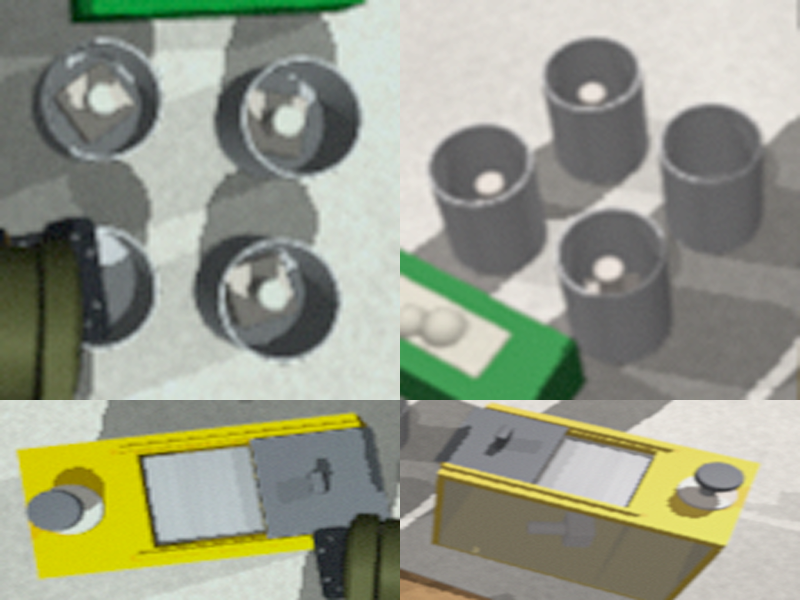

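Three necks unchanged (D at crop (272,293)), jar C empty, tray level. Fetching D.

```bash

python3 -m inch '[{"gripper":0.45,"dx":-0.003,"dy":-0.04,"dz":0,"wx":0,"wy":0,"wz":0},{"gripper":0.45,"dx":-0.006,"dy":-0.08,"dz":0,"wx":0,"wy":0,"wz":0},{"gripper":0.45,"dx":-0.009,"dy":-0.12,"dz":0,"wx":0,"wy":0,"wz":0},{"gripper":0.45,"dx":-0.012,"dy":-0.16,"dz":0,"wx":0,"wy":0,"wz":0},{"gripper":0.45,"dx":-0.015,"dy":-0.2,"dz":0,"wx":0,"wy":0,"wz":0}]'
python3 -m inch '[{"gripper":0.45,"dx":-0.003,"dy":-0.04,"dz":0,"wx":0,"wy":0,"wz":0},{"gripper":0.45,"dx":-0.005,"dy":-0.08,"dz":0,"wx":0,"wy":0,"wz":0},{"gripper":0.45,"dx":-0.005,"dy":-0.081,"dz":-0.04,"wx":0,"wy":0,"wz":0},{"gripper":0.45,"dx":-0.005,"dy":-0.081,"dz":-0.08,"wx":0,"wy":0,"wz":0},{"gripper":0.45,"dx":-0.005,"dy":-0.081,"dz":-0.12,"wx":0,"wy":0,"wz":0}]'
python3 -m inch '[{"gripper":0.45,"dx":0,"dy":0,"dz":-0.03,"wx":0,"wy":0,"wz":0},{"gripper":0.45,"dx":0,"dy":0,"dz":-0.06,"wx":0,"wy":0,"wz":0},{"gripper":0.45,"dx":0,"dy":0,"dz":-0.08,"wx":0,"wy":0,"wz":0},{"gripper":0.45,"dx":0,"dy":0,"dz":-0.1,"wx":0,"wy":0,"wz":0},{"gripper":0.45,"dx":0,"dy":0,"dz":-0.12,"wx":0,"wy":0,"wz":0}]'

```

```text
clock: 12.17
eef_pos: [459.7, -162.5, 343.5]
eef_rot: [-3.141, 0.001, 0.173]
wrist_force: [1.0, -0.4, 0.3]
finger_gap: 42.2
finger_force: 0.0
clock: 12.58
eef_pos: [454.7, -242.2, 221.8]
eef_rot: [-3.141, 0.0, 0.172]
wrist_force: [1.9, -0.2, -0.6]
finger_gap: 42.6
finger_force: 0.0
clock: 13.0
eef_pos: [454.8, -241.3, 102.4]
eef_rot: [-3.14, 0.001, 0.173]
wrist_force: [1.0, -0.2, -0.1]
finger_gap: 42.2
finger_force: 0.0
```

```bash

python3 -m inch '[{"gripper":0.45,"dx":0,"dy":-0.002,"dz":-0.02,"wx":0,"wy":0,"wz":0},{"gripper":0.45,"dx":0,"dy":-0.002,"dz":-0.035,"wx":0,"wy":0,"wz":0},{"gripper":0.45,"dx":0,"dy":-0.002,"dz":-0.049,"wx":0,"wy":0,"wz":0},{"gripper":0.2,"dx":0,"dy":-0.002,"dz":-0.049,"wx":0,"wy":0,"wz":0},{"gripper":0,"dx":0,"dy":-0.002,"dz":-0.049,"wx":0,"wy":0,"wz":0}]'
python3 -m inch '[{"gripper":0,"dx":0,"dy":0,"dz":0,"wx":0,"wy":0,"wz":0},{"gripper":0,"dx":0,"dy":0,"dz":0,"wx":0,"wy":0,"wz":0},{"gripper":0,"dx":0,"dy":0,"dz":0.03,"wx":0,"wy":0,"wz":0},{"gripper":0,"dx":0,"dy":0,"dz":0.06,"wx":0,"wy":0,"wz":0},{"gripper":0,"dx":0,"dy":0,"dz":0.1,"wx":0,"wy":0,"wz":0}]' 30
python3 -m inch '[{"gripper":0,"dx":0,"dy":0,"dz":0.04,"wx":0,"wy":0,"wz":0},{"gripper":0,"dx":0,"dy":0,"dz":0.08,"wx":0,"wy":0,"wz":0},{"gripper":0,"dx":0,"dy":0,"dz":0.12,"wx":0,"wy":0,"wz":0},{"gripper":0,"dx":0,"dy":0,"dz":0.16,"wx":0,"wy":0,"wz":0},{"gripper":0,"dx":0,"dy":0,"dz":0.195,"wx":0,"wy":0,"wz":0}]'

```

```text
clock: 13.42
eef_pos: [454.8, -243.5, 54.7]
eef_rot: [-3.14, 0.001, 0.173]
wrist_force: [0.8, 0.3, -0.3]
finger_gap: 32.1
finger_force: 0.0
clock: 13.83
eef_pos: [454.4, -243.6, 155.8]
eef_rot: [-3.14, 0.002, 0.173]
wrist_force: [0.6, -1.1, -1.0]
finger_gap: 23.6
finger_force: 30.0
clock: 14.25
eef_pos: [454.8, -243.8, 354.2]
eef_rot: [3.14, -0.002, 0.173]
wrist_force: [0.1, -0.0, -0.9]
finger_gap: 23.3
finger_force: 30.0
```

```bash

python3 -m inch '[{"gripper":0,"dx":0.005,"dy":0.036,"dz":0,"wx":0,"wy":0,"wz":0},{"gripper":0,"dx":0.01,"dy":0.072,"dz":0,"wx":0,"wy":0,"wz":0},{"gripper":0,"dx":0.015,"dy":0.108,"dz":0,"wx":0,"wy":0,"wz":0},{"gripper":0,"dx":0.02,"dy":0.144,"dz":0,"wx":0,"wy":0,"wz":0},{"gripper":0,"dx":0.025,"dy":0.18,"dz":0,"wx":0,"wy":0,"wz":0}]'
python3 -m inch '[{"gripper":0,"dx":0.005,"dy":0.036,"dz":0,"wx":0,"wy":0,"wz":0},{"gripper":0,"dx":0.01,"dy":0.072,"dz":0,"wx":0,"wy":0,"wz":0},{"gripper":0,"dx":0.015,"dy":0.108,"dz":0,"wx":0,"wy":0,"wz":0},{"gripper":0,"dx":0.02,"dy":0.144,"dz":0,"wx":0,"wy":0,"wz":0},{"gripper":0,"dx":0.025,"dy":0.18,"dz":0,"wx":0,"wy":0,"wz":0}]'
python3 -m inch '[{"gripper":0,"dx":0.005,"dy":0.036,"dz":0,"wx":0,"wy":0,"wz":0},{"gripper":0,"dx":0.01,"dy":0.072,"dz":0,"wx":0,"wy":0,"wz":0},{"gripper":0,"dx":0.015,"dy":0.108,"dz":0,"wx":0,"wy":0,"wz":0},{"gripper":0,"dx":0.015,"dy":0.123,"dz":-0.02,"wx":0,"wy":0,"wz":0},{"gripper":0,"dx":0.015,"dy":0.123,"dz":-0.03,"wx":0,"wy":0,"wz":0}]'

```

```text
clock: 14.67
eef_pos: [479.8, -62.4, 351.3]
eef_rot: [3.141, -0.001, 0.172]
wrist_force: [1.0, 0.0, -0.0]
finger_gap: 23.1
finger_force: 30.0
clock: 15.08
eef_pos: [504.8, 117.7, 351.4]
eef_rot: [-3.142, -0.002, 0.173]
wrist_force: [0.6, -0.6, -0.7]
finger_gap: 23.4
finger_force: 30.0
clock: 15.5
eef_pos: [519.5, 241.7, 319.0]
eef_rot: [-3.141, 0.001, 0.176]
wrist_force: [0.1, 0.0, -1.9]
finger_gap: 23.4
finger_force: 30.0
```

```bash

python3 -m inch '[{"gripper":0,"dx":0,"dy":0,"dz":-0.015,"wx":0,"wy":0,"wz":0},{"gripper":0,"dx":0,"dy":0,"dz":-0.03,"wx":0,"wy":0,"wz":0},{"gripper":0,"dx":0,"dy":0,"dz":-0.034,"wx":0,"wy":0,"wz":0},{"gripper":0,"dx":0,"dy":0,"dz":-0.036,"wx":0,"wy":0,"wz":0},{"gripper":0,"dx":0,"dy":0,"dz":-0.036,"wx":0,"wy":0,"wz":0}]'

```

```text
clock: 15.92
eef_pos: [520.3, 238.3, 285.2]
eef_rot: [3.142, -0.001, 0.172]
wrist_force: [-1.1, 0.1, 0.6]
finger_gap: 23.6
finger_force: 30.0
```

```bash

python3 -m inch '[{"gripper":0.6,"dx":0,"dy":0,"dz":0,"wx":0,"wy":0,"wz":0},{"gripper":0.6,"dx":0,"dy":0,"dz":0,"wx":0,"wy":0,"wz":0},{"gripper":0.6,"dx":0,"dy":0,"dz":0.02,"wx":0,"wy":0,"wz":0},{"gripper":0.6,"dx":0,"dy":0,"dz":0.05,"wx":0,"wy":0,"wz":0},{"gripper":0.6,"dx":0,"dy":0,"dz":0.065,"wx":0,"wy":0,"wz":0}]'
python3 -m inch '[{"gripper":0,"dx":-0.007,"dy":0.04,"dz":0,"wx":0,"wy":0,"wz":0},{"gripper":0,"dx":-0.014,"dy":0.08,"dz":0,"wx":0,"wy":0,"wz":0},{"gripper":0,"dx":-0.021,"dy":0.121,"dz":0,"wx":0,"wy":0,"wz":0},{"gripper":0,"dx":-0.021,"dy":0.121,"dz":-0.02,"wx":0,"wy":0,"wz":0},{"gripper":0,"dx":-0.021,"dy":0.121,"dz":-0.035,"wx":0,"wy":0,"wz":0}]'
python3 -m inch '[{"gripper":0,"dx":0,"dy":0,"dz":0,"wx":0,"wy":0,"wz":0},{"gripper":0,"dx":0,"dy":0,"dz":0,"wx":0,"wy":0,"wz":0},{"gripper":0,"dx":0,"dy":0,"dz":0,"wx":0,"wy":0,"wz":0},{"gripper":0,"dx":0,"dy":0,"dz":-0.01,"wx":0,"wy":0,"wz":0},{"gripper":0,"dx":0,"dy":0,"dz":-0.02,"wx":0,"wy":0,"wz":0}]'
python3 -m inch '[{"gripper":0,"dx":0,"dy":0,"dz":-0.01,"wx":0,"wy":0,"wz":0},{"gripper":0,"dx":0,"dy":0,"dz":-0.018,"wx":0,"wy":0,"wz":0},{"gripper":0,"dx":0,"dy":0,"dz":-0.02,"wx":0,"wy":0,"wz":0},{"gripper":0,"dx":0,"dy":0,"dz":-0.021,"wx":0,"wy":0,"wz":0},{"gripper":0,"dx":0,"dy":0,"dz":-0.022,"wx":0,"wy":0,"wz":0}]'
python3 -m inch '[{"gripper":0,"dx":0,"dy":0,"dz":0,"wx":0,"wy":0,"wz":0},{"gripper":0,"dx":0,"dy":0,"dz":0,"wx":0,"wy":0,"wz":0},{"gripper":0,"dx":0,"dy":0,"dz":0,"wx":0,"wy":0,"wz":0},{"gripper":0,"dx":0,"dy":0,"dz":0,"wx":0,"wy":0,"wz":0},{"gripper":0,"dx":0,"dy":0,"dz":0,"wx":0,"wy":0,"wz":0}]'

```

```text
clock: 16.33
eef_pos: [520.4, 238.8, 353.1]
eef_rot: [-3.141, -0.004, 0.173]
wrist_force: [0.4, 0.7, 1.1]
finger_gap: 53.6
finger_force: 0.0
clock: 16.75
eef_pos: [498.6, 361.9, 313.9]
eef_rot: [-3.141, -0.001, 0.176]
wrist_force: [-0.5, 0.1, -1.4]
finger_gap: 26.3
finger_force: 0.0
clock: 17.17
eef_pos: [499.9, 359.7, 295.4]
eef_rot: [-3.14, -0.003, 0.172]
wrist_force: [3.8, 1.5, 3.8]
finger_gap: 0.6
finger_force: 2.5
clock: 17.58
eef_pos: [499.9, 359.8, 274.2]
eef_rot: [-3.14, -0.004, 0.172]
wrist_force: [-1.5, -2.2, 21.9]
finger_gap: 0.5
finger_force: 11.0
clock: 18.0
eef_pos: [499.8, 359.7, 274.2]
eef_rot: [-3.14, -0.004, 0.172]
wrist_force: [0.4, -1.9, 16.0]
finger_gap: 0.5
finger_force: 7.9
```

```bash

python3 -m inch '[{"gripper":0,"dx":0,"dy":0,"dz":0.035,"wx":0,"wy":0,"wz":0},{"gripper":0,"dx":0,"dy":0,"dz":0.072,"wx":0,"wy":0,"wz":0},{"gripper":0,"dx":0.009,"dy":-0.04,"dz":0.072,"wx":0,"wy":0,"wz":0},{"gripper":0,"dx":0.018,"dy":-0.08,"dz":0.072,"wx":0,"wy":0,"wz":0},{"gripper":0,"dx":0.028,"dy":-0.12,"dz":0.072,"wx":0,"wy":0,"wz":0}]'
python3 -m inch '[{"gripper":0.45,"dx":0.009,"dy":-0.04,"dz":0,"wx":0,"wy":0,"wz":0},{"gripper":0.45,"dx":0.018,"dy":-0.08,"dz":0,"wx":0,"wy":0,"wz":0},{"gripper":0.45,"dx":0.027,"dy":-0.12,"dz":0,"wx":0,"wy":0,"wz":0},{"gripper":0.45,"dx":0.036,"dy":-0.16,"dz":0,"wx":0,"wy":0,"wz":0},{"gripper":0.45,"dx":0.047,"dy":-0.2,"dz":0,"wx":0,"wy":0,"wz":0}]'
python3 look.py pics/z5.png
```

```text
clock: 18.42
eef_pos: [527.0, 238.5, 343.8]
eef_rot: [3.142, 0.0, 0.174]
wrist_force: [0.7, 0.5, -0.5]
finger_gap: 0.6
finger_force: 0.0
clock: 18.83
eef_pos: [574.0, 37.7, 343.8]
eef_rot: [-3.141, 0.0, 0.173]
wrist_force: [0.7, 0.3, 0.7]
finger_gap: 30.1
finger_force: 0.0
```

View pics/z5.png

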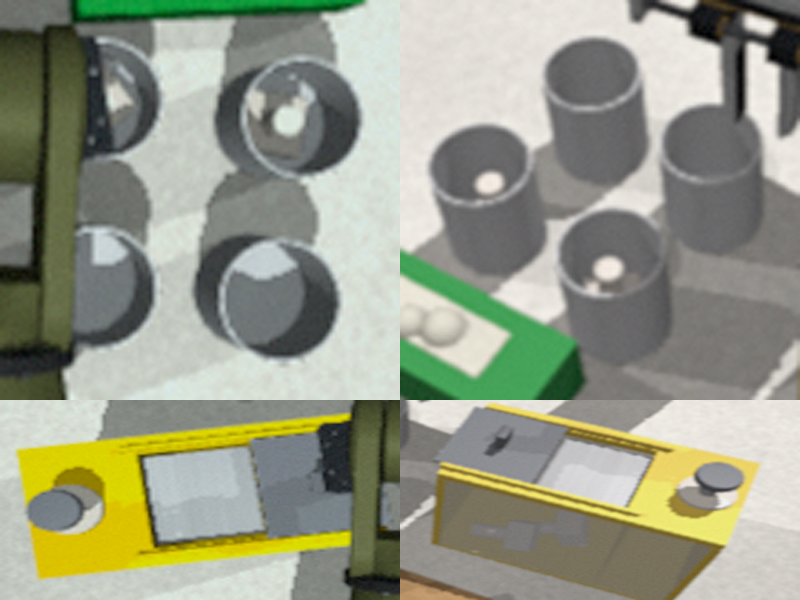

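Two bottles are in the bin; A at scene crop (608,268) and B at (489,183) are unchanged. Fetching A.

```bash

python3 -m inch '[{"gripper":0.42,"dx":0.009,"dy":-0.04,"dz":0,"wx":0,"wy":0,"wz":0},{"gripper":0.42,"dx":0.018,"dy":-0.08,"dz":0,"wx":0,"wy":0,"wz":0},{"gripper":0.42,"dx":0.027,"dy":-0.12,"dz":0,"wx":0,"wy":0,"wz":0},{"gripper":0.42,"dx":0.035,"dy":-0.143,"dz":-0.01,"wx":0,"wy":0,"wz":0},{"gripper":0.42,"dx":0.035,"dy":-0.143,"dz":-0.04,"wx":0,"wy":0,"wz":0}]'
python3 -m inch '[{"gripper":0.42,"dx":0,"dy":0,"dz":-0.04,"wx":0,"wy":0,"wz":0},{"gripper":0.42,"dx":0,"dy":0,"dz":-0.08,"wx":0,"wy":0,"wz":0},{"gripper":0.42,"dx":0,"dy":0,"dz":-0.12,"wx":0,"wy":0,"wz":0},{"gripper":0.42,"dx":0,"dy":0,"dz":-0.16,"wx":0,"wy":0,"wz":0},{"gripper":0.42,"dx":0,"dy":0,"dz":-0.18,"wx":0,"wy":0,"wz":0}]'
python3 -m inch '[{"gripper":0.42,"dx":0,"dy":0,"dz":0,"wx":0,"wy":0,"wz":0},{"gripper":0.42,"dx":0,"dy":0,"dz":-0.01,"wx":0,"wy":0,"wz":0},{"gripper":0.42,"dx":0,"dy":0,"dz":-0.02,"wx":0,"wy":0,"wz":0},{"gripper":0.42,"dx":0,"dy":0,"dz":-0.025,"wx":0,"wy":0,"wz":0},{"gripper":0.42,"dx":0,"dy":0,"dz":-0.03,"wx":0,"wy":0,"wz":0}]'

```

```text
clock: 19.35
eef_pos: [610.5, -107.3, 306.1]
eef_rot: [3.139, -0.004, 0.169]
wrist_force: [1.9, -1.6, 0.1]
finger_gap: 39.8
finger_force: 0.0
clock: 19.77
eef_pos: [606.9, -102.1, 118.7]
eef_rot: [-3.139, 0.006, 0.173]
wrist_force: [0.7, -0.6, -0.2]
finger_gap: 39.4
finger_force: 0.0
clock: 20.18
eef_pos: [609.5, -103.2, 94.7]
eef_rot: [3.141, -0.001, 0.173]
wrist_force: [-1.0, 0.5, -0.7]
finger_gap: 39.6
finger_force: 0.0
```

```bash

python3 -m inch '[{"gripper":0.42,"dx":0,"dy":-0.001,"dz":-0.015,"wx":0,"wy":0,"wz":0},{"gripper":0.42,"dx":0,"dy":-0.001,"dz":-0.03,"wx":0,"wy":0,"wz":0},{"gripper":0.42,"dx":0,"dy":-0.001,"dz":-0.041,"wx":0,"wy":0,"wz":0},{"gripper":0.2,"dx":0,"dy":-0.001,"dz":-0.041,"wx":0,"wy":0,"wz":0},{"gripper":0,"dx":0,"dy":-0.001,"dz":-0.041,"wx":0,"wy":0,"wz":0}]'
python3 -m inch '[{"gripper":0,"dx":0,"dy":0,"dz":0,"wx":0,"wy":0,"wz":0},{"gripper":0,"dx":0,"dy":0,"dz":0,"wx":0,"wy":0,"wz":0},{"gripper":0,"dx":0,"dy":0,"dz":0.03,"wx":0,"wy":0,"wz":0},{"gripper":0,"dx":0,"dy":0,"dz":0.06,"wx":0,"wy":0,"wz":0},{"gripper":0,"dx":0,"dy":0,"dz":0.1,"wx":0,"wy":0,"wz":0}]' 30
python3 -m inch '[{"gripper":0,"dx":0,"dy":0,"dz":0.04,"wx":0,"wy":0,"wz":0},{"gripper":0,"dx":0,"dy":0,"dz":0.08,"wx":0,"wy":0,"wz":0},{"gripper":0,"dx":0,"dy":0,"dz":0.12,"wx":0,"wy":0,"wz":0},{"gripper":0,"dx":0,"dy":0,"dz":0.16,"wx":0,"wy":0,"wz":0},{"gripper":0,"dx":0,"dy":0,"dz":0.195,"wx":0,"wy":0,"wz":0}]'

```

```text
clock: 20.6
eef_pos: [609.3, -104.2, 53.6]
eef_rot: [-3.142, 0.0, 0.173]
wrist_force: [-0.1, 0.0, 0.4]
finger_gap: 29.5
finger_force: 0.0
clock: 21.02
eef_pos: [608.3, -104.0, 153.5]
eef_rot: [-3.141, 0.003, 0.173]
wrist_force: [0.4, 0.3, -0.6]
finger_gap: 23.4
finger_force: 30.0
clock: 21.43
eef_pos: [608.8, -104.1, 352.3]
eef_rot: [3.14, -0.003, 0.173]
wrist_force: [0.8, 0.4, -0.7]
finger_gap: 23.5
finger_force: 30.0
```

```bash

python3 -m inch '[{"gripper":0,"dx":-0.009,"dy":0.036,"dz":0,"wx":0,"wy":0,"wz":0},{"gripper":0,"dx":-0.018,"dy":0.072,"dz":0,"wx":0,"wy":0,"wz":0},{"gripper":0,"dx":-0.028,"dy":0.108,"dz":0,"wx":0,"wy":0,"wz":0},{"gripper":0,"dx":-0.037,"dy":0.144,"dz":0,"wx":0,"wy":0,"wz":0},{"gripper":0,"dx":-0.047,"dy":0.18,"dz":0,"wx":0,"wy":0,"wz":0}]'
python3 -m inch '[{"gripper":0,"dx":-0.009,"dy":0.036,"dz":0,"wx":0,"wy":0,"wz":0},{"gripper":0,"dx":-0.018,"dy":0.072,"dz":0,"wx":0,"wy":0,"wz":0},{"gripper":0,"dx":-0.028,"dy":0.108,"dz":0,"wx":0,"wy":0,"wz":0},{"gripper":0,"dx":-0.037,"dy":0.144,"dz":0,"wx":0,"wy":0,"wz":0},{"gripper":0,"dx":-0.042,"dy":0.163,"dz":0,"wx":0,"wy":0,"wz":0}]'
python3 -m inch '[{"gripper":0,"dx":0,"dy":0,"dz":-0.015,"wx":0,"wy":0,"wz":0},{"gripper":0,"dx":0,"dy":0,"dz":-0.03,"wx":0,"wy":0,"wz":0},{"gripper":0,"dx":0,"dy":0,"dz":-0.045,"wx":0,"wy":0,"wz":0},{"gripper":0,"dx":0,"dy":0,"dz":-0.06,"wx":0,"wy":0,"wz":0},{"gripper":0,"dx":0,"dy":0,"dz":-0.06,"wx":0,"wy":0,"wz":0}]'

```

```text
clock: 21.85
eef_pos: [561.4, 77.3, 349.3]
eef_rot: [3.142, -0.001, 0.172]
wrist_force: [0.8, -0.2, -1.2]
finger_gap: 23.5
finger_force: 30.0
clock: 22.27
eef_pos: [518.8, 242.0, 349.3]
eef_rot: [-3.141, -0.001, 0.175]
wrist_force: [-0.4, 0.1, 0.2]
finger_gap: 23.3
finger_force: 30.0
clock: 22.68
eef_pos: [519.4, 238.6, 286.3]
eef_rot: [3.141, 0.003, 0.173]
wrist_force: [0.2, 0.2, -1.0]
finger_gap: 23.4
finger_force: 30.0
```

```bash

python3 -m inch '[{"gripper":0,"dx":0,"dy":0,"dz":-0.003,"wx":0,"wy":0,"wz":0},{"gripper":0,"dx":0,"dy":0,"dz":-0.004,"wx":0,"wy":0,"wz":0},{"gripper":0,"dx":0,"dy":0,"dz":-0.004,"wx":0,"wy":0,"wz":0},{"gripper":0,"dx":0,"dy":0,"dz":-0.004,"wx":0,"wy":0,"wz":0},{"gripper":0,"dx":0,"dy":0,"dz":-0.004,"wx":0,"wy":0,"wz":0}]'

```

```text
clock: 23.1
eef_pos: [520.3, 238.8, 285.1]
eef_rot: [-3.141, -0.001, 0.173]
wrist_force: [-1.2, 0.3, -0.6]
finger_gap: 23.4
finger_force: 30.0
```

```bash

python3 -m inch '[{"gripper":0,"dx":0,"dy":0,"dz":-0.001,"wx":0,"wy":0,"wz":0},{"gripper":0.6,"dx":0,"dy":0,"dz":-0.001,"wx":0,"wy":0,"wz":0},{"gripper":0.6,"dx":0,"dy":0,"dz":-0.001,"wx":0,"wy":0,"wz":0},{"gripper":0.6,"dx":0,"dy":0,"dz":0.03,"wx":0,"wy":0,"wz":0},{"gripper":0.6,"dx":0,"dy":0,"dz":0.065,"wx":0,"wy":0,"wz":0}]'
python3 -m inch '[{"gripper":0,"dx":-0.007,"dy":0.04,"dz":0,"wx":0,"wy":0,"wz":0},{"gripper":0,"dx":-0.014,"dy":0.08,"dz":0,"wx":0,"wy":0,"wz":0},{"gripper":0,"dx":-0.021,"dy":0.121,"dz":0,"wx":0,"wy":0,"wz":0},{"gripper":0,"dx":-0.021,"dy":0.121,"dz":-0.02,"wx":0,"wy":0,"wz":0},{"gripper":0,"dx":-0.021,"dy":0.121,"dz":-0.035,"wx":0,"wy":0,"wz":0}]'
python3 -m inch '[{"gripper":0,"dx":0,"dy":0,"dz":0,"wx":0,"wy":0,"wz":0},{"gripper":0,"dx":0,"dy":0,"dz":0,"wx":0,"wy":0,"wz":0},{"gripper":0,"dx":0,"dy":0,"dz":0,"wx":0,"wy":0,"wz":0},{"gripper":0,"dx":0,"dy":0,"dz":-0.01,"wx":0,"wy":0,"wz":0},{"gripper":0,"dx":0,"dy":0,"dz":-0.02,"wx":0,"wy":0,"wz":0}]'
python3 -m inch '[{"gripper":0,"dx":0,"dy":0,"dz":-0.01,"wx":0,"wy":0,"wz":0},{"gripper":0,"dx":0,"dy":0,"dz":-0.018,"wx":0,"wy":0,"wz":0},{"gripper":0,"dx":0,"dy":0,"dz":-0.02,"wx":0,"wy":0,"wz":0},{"gripper":0,"dx":0,"dy":0,"dz":-0.021,"wx":0,"wy":0,"wz":0},{"gripper":0,"dx":0,"dy":0,"dz":-0.022,"wx":0,"wy":0,"wz":0}]'
python3 -m inch '[{"gripper":0,"dx":0,"dy":0,"dz":0,"wx":0,"wy":0,"wz":0},{"gripper":0,"dx":0,"dy":0,"dz":0,"wx":0,"wy":0,"wz":0},{"gripper":0,"dx":0,"dy":0,"dz":0,"wx":0,"wy":0,"wz":0},{"gripper":0,"dx":0,"dy":0,"dz":0,"wx":0,"wy":0,"wz":0},{"gripper":0,"dx":0,"dy":0,"dz":0,"wx":0,"wy":0,"wz":0}]'

```

```text
clock: 23.52
eef_pos: [519.6, 238.6, 348.5]
eef_rot: [3.141, 0.004, 0.173]
wrist_force: [0.9, -0.4, 0.4]
finger_gap: 47.5
finger_force: 0.0
clock: 23.93
eef_pos: [498.4, 361.9, 313.3]
eef_rot: [-3.141, -0.0, 0.176]
wrist_force: [-0.5, -0.6, -1.3]
finger_gap: 20.0
finger_force: 0.0
clock: 24.35
eef_pos: [499.9, 359.8, 295.3]
eef_rot: [-3.14, -0.003, 0.172]
wrist_force: [3.5, 1.9, 5.2]
finger_gap: 0.5
finger_force: 2.6
clock: 24.77
eef_pos: [499.8, 359.8, 274.2]
eef_rot: [-3.14, -0.004, 0.172]
wrist_force: [-1.9, -2.4, 22.8]
finger_gap: 0.3
finger_force: 11.3
clock: 25.18
eef_pos: [499.8, 359.8, 274.2]
eef_rot: [-3.14, -0.004, 0.172]
wrist_force: [-0.2, -1.6, 16.0]
finger_gap: 0.5
finger_force: 8.2
```

```bash

python3 -m inch '[{"gripper":0,"dx":0,"dy":0,"dz":0.035,"wx":0,"wy":0,"wz":0},{"gripper":0,"dx":0,"dy":0,"dz":0.072,"wx":0,"wy":0,"wz":0},{"gripper":0,"dx":0.006,"dy":-0.04,"dz":0.072,"wx":0,"wy":0,"wz":0},{"gripper":0,"dx":0.012,"dy":-0.08,"dz":0.072,"wx":0,"wy":0,"wz":0},{"gripper":0,"dx":0.019,"dy":-0.12,"dz":0.072,"wx":0,"wy":0,"wz":0}]'
python3 -m inch '[{"gripper":0.42,"dx":0.006,"dy":-0.04,"dz":0,"wx":0,"wy":0,"wz":0},{"gripper":0.42,"dx":0.012,"dy":-0.08,"dz":0,"wx":0,"wy":0,"wz":0},{"gripper":0.42,"dx":0.018,"dy":-0.12,"dz":0,"wx":0,"wy":0,"wz":0},{"gripper":0.42,"dx":0.024,"dy":-0.16,"dz":0,"wx":0,"wy":0,"wz":0},{"gripper":0.42,"dx":0.031,"dy":-0.2,"dz":0,"wx":0,"wy":0,"wz":0}]'
python3 look.py pics/z6.png
```

```text
clock: 25.6
eef_pos: [517.9, 238.5, 343.7]
eef_rot: [3.141, 0.001, 0.174]
wrist_force: [0.4, -0.2, -0.1]
finger_gap: 0.4
finger_force: 0.0
clock: 26.02
eef_pos: [548.8, 37.7, 343.7]
eef_rot: [-3.141, 0.001, 0.173]
wrist_force: [1.5, 0.7, -0.6]
finger_gap: 29.9
finger_force: 0.0
```

View pics/z6.png

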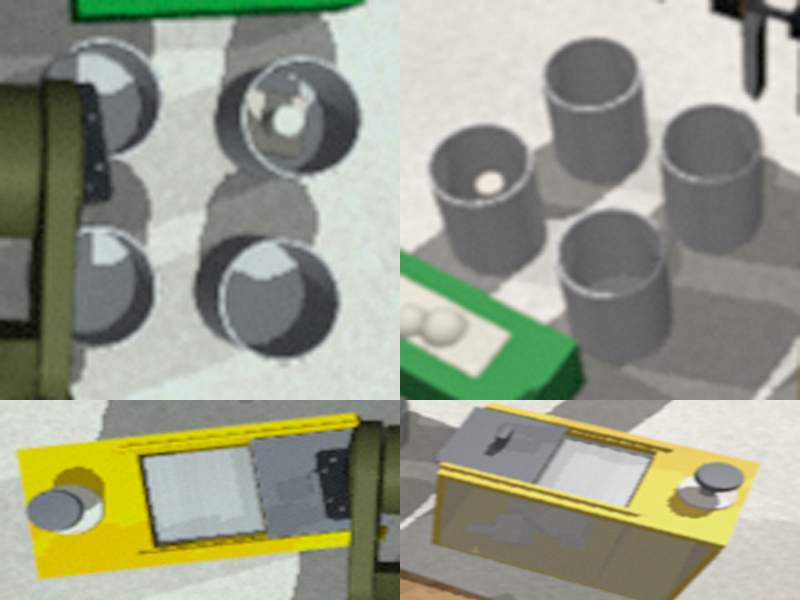

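Three bottles are binned, and only B remains at crop (287,120), unchanged.

```bash

python3 -m inch '[{"gripper":0.42,"dx":0.006,"dy":-0.04,"dz":0,"wx":0,"wy":0,"wz":0},{"gripper":0.42,"dx":0.012,"dy":-0.08,"dz":0,"wx":0,"wy":0,"wz":0},{"gripper":0.42,"dx":0.018,"dy":-0.12,"dz":0,"wx":0,"wy":0,"wz":0},{"gripper":0.42,"dx":0.024,"dy":-0.16,"dz":0,"wx":0,"wy":0,"wz":0},{"gripper":0.42,"dx":0.031,"dy":-0.2,"dz":0,"wx":0,"wy":0,"wz":0}]'
python3 -m inch '[{"gripper":0.42,"dx":0.006,"dy":-0.04,"dz":0,"wx":0,"wy":0,"wz":0},{"gripper":0.42,"dx":0.012,"dy":-0.08,"dz":0,"wx":0,"wy":0,"wz":0},{"gripper":0.42,"dx":0.016,"dy":-0.095,"dz":-0.01,"wx":0,"wy":0,"wz":0},{"gripper":0.42,"dx":0.016,"dy":-0.095,"dz":-0.05,"wx":0,"wy":0,"wz":0},{"gripper":0.42,"dx":0.016,"dy":-0.095,"dz":-0.09,"wx":0,"wy":0,"wz":0}]'
python3 -m inch '[{"gripper":0.42,"dx":0,"dy":0,"dz":-0.04,"wx":0,"wy":0,"wz":0},{"gripper":0.42,"dx":0,"dy":0,"dz":-0.08,"wx":0,"wy":0,"wz":0},{"gripper":0.42,"dx":0,"dy":0,"dz":-0.12,"wx":0,"wy":0,"wz":0},{"gripper":0.42,"dx":0,"dy":0,"dz":-0.14,"wx":0,"wy":0,"wz":0},{"gripper":0.42,"dx":0,"dy":0,"dz":-0.16,"wx":0,"wy":0,"wz":0}]'

```

```text
clock: 26.53
eef_pos: [580.0, -161.6, 343.7]
eef_rot: [-3.141, 0.001, 0.173]
wrist_force: [-0.6, 0.8, -0.2]
finger_gap: 39.4
finger_force: 0.0
clock: 26.95
eef_pos: [596.4, -255.8, 252.9]
eef_rot: [3.141, -0.002, 0.171]
wrist_force: [1.3, -0.1, 0.1]
finger_gap: 39.6
finger_force: 0.0
clock: 27.37
eef_pos: [595.2, -253.7, 91.1]
eef_rot: [-3.139, 0.003, 0.173]
wrist_force: [0.3, -1.3, 0.5]
finger_gap: 39.5
finger_force: 0.0
```

```bash

python3 -m inch '[{"gripper":0.42,"dx":0.001,"dy":-0.001,"dz":-0.015,"wx":0,"wy":0,"wz":0},{"gripper":0.42,"dx":0.001,"dy":-0.001,"dz":-0.03,"wx":0,"wy":0,"wz":0},{"gripper":0.42,"dx":0.001,"dy":-0.001,"dz":-0.04,"wx":0,"wy":0,"wz":0},{"gripper":0.2,"dx":0.001,"dy":-0.001,"dz":-0.04,"wx":0,"wy":0,"wz":0},{"gripper":0,"dx":0.001,"dy":-0.001,"dz":-0.04,"wx":0,"wy":0,"wz":0}]'
python3 -m inch '[{"gripper":0,"dx":0,"dy":0,"dz":0,"wx":0,"wy":0,"wz":0},{"gripper":0,"dx":0,"dy":0,"dz":0,"wx":0,"wy":0,"wz":0},{"gripper":0,"dx":0,"dy":0,"dz":0.03,"wx":0,"wy":0,"wz":0},{"gripper":0,"dx":0,"dy":0,"dz":0.06,"wx":0,"wy":0,"wz":0},{"gripper":0,"dx":0,"dy":0,"dz":0.1,"wx":0,"wy":0,"wz":0}]' 30
python3 -m inch '[{"gripper":0,"dx":0,"dy":0,"dz":0.04,"wx":0,"wy":0,"wz":0},{"gripper":0,"dx":0,"dy":0,"dz":0.08,"wx":0,"wy":0,"wz":0},{"gripper":0,"dx":0,"dy":0,"dz":0.12,"wx":0,"wy":0,"wz":0},{"gripper":0,"dx":0,"dy":0,"dz":0.16,"wx":0,"wy":0,"wz":0},{"gripper":0,"dx":0,"dy":0,"dz":0.195,"wx":0,"wy":0,"wz":0}]'

```

```text
clock: 27.78
eef_pos: [597.1, -255.7, 54.1]
eef_rot: [-3.141, 0.001, 0.173]
wrist_force: [-0.3, 0.7, 0.6]
finger_gap: 29.5
finger_force: 0.0
clock: 28.2
eef_pos: [596.4, -255.8, 154.4]
eef_rot: [-3.14, 0.002, 0.173]
wrist_force: [0.2, -0.6, -0.4]
finger_gap: 23.4
finger_force: 30.0
clock: 28.62
eef_pos: [596.7, -256.0, 353.5]
eef_rot: [3.14, -0.002, 0.173]
wrist_force: [0.2, 0.1, 0.1]
finger_gap: 23.1
finger_force: 30.0
```

```bash

python3 -m inch '[{"gripper":0,"dx":-0.006,"dy":0.036,"dz":0,"wx":0,"wy":0,"wz":0},{"gripper":0,"dx":-0.011,"dy":0.072,"dz":0,"wx":0,"wy":0,"wz":0},{"gripper":0,"dx":-0.017,"dy":0.108,"dz":0,"wx":0,"wy":0,"wz":0},{"gripper":0,"dx":-0.022,"dy":0.144,"dz":0,"wx":0,"wy":0,"wz":0},{"gripper":0,"dx":-0.028,"dy":0.18,"dz":0,"wx":0,"wy":0,"wz":0}]'
python3 -m inch '[{"gripper":0,"dx":-0.006,"dy":0.036,"dz":0,"wx":0,"wy":0,"wz":0},{"gripper":0,"dx":-0.011,"dy":0.072,"dz":0,"wx":0,"wy":0,"wz":0},{"gripper":0,"dx":-0.017,"dy":0.108,"dz":0,"wx":0,"wy":0,"wz":0},{"gripper":0,"dx":-0.022,"dy":0.144,"dz":0,"wx":0,"wy":0,"wz":0},{"gripper":0,"dx":-0.028,"dy":0.18,"dz":0,"wx":0,"wy":0,"wz":0}]'
python3 -m inch '[{"gripper":0,"dx":-0.006,"dy":0.036,"dz":0,"wx":0,"wy":0,"wz":0},{"gripper":0,"dx":-0.011,"dy":0.072,"dz":0,"wx":0,"wy":0,"wz":0},{"gripper":0,"dx":-0.017,"dy":0.108,"dz":0,"wx":0,"wy":0,"wz":0},{"gripper":0,"dx":-0.021,"dy":0.135,"dz":0,"wx":0,"wy":0,"wz":0},{"gripper":0,"dx":-0.021,"dy":0.135,"dz":-0.02,"wx":0,"wy":0,"wz":0}]'
python3 -m inch '[{"gripper":0,"dx":0,"dy":0,"dz":-0.02,"wx":0,"wy":0,"wz":0},{"gripper":0,"dx":0,"dy":0,"dz":-0.035,"wx":0,"wy":0,"wz":0},{"gripper":0,"dx":0,"dy":0,"dz":-0.042,"wx":0,"wy":0,"wz":0},{"gripper":0,"dx":0,"dy":0,"dz":-0.042,"wx":0,"wy":0,"wz":0},{"gripper":0,"dx":0,"dy":0,"dz":-0.042,"wx":0,"wy":0,"wz":0}]'

```

```text
clock: 29.03
eef_pos: [568.5, -74.6, 350.3]
eef_rot: [3.141, -0.001, 0.172]
wrist_force: [0.2, 0.2, 0.0]
finger_gap: 23.4
finger_force: 30.0
clock: 29.45
eef_pos: [540.5, 105.5, 350.4]
eef_rot: [3.142, -0.002, 0.173]
wrist_force: [-0.0, 0.1, -0.1]
finger_gap: 23.4
finger_force: 30.0
clock: 29.87
eef_pos: [519.6, 243.3, 333.0]
eef_rot: [-3.139, -0.006, 0.177]
wrist_force: [0.5, 0.6, -0.0]
finger_gap: 23.5
finger_force: 30.0
clock: 30.28
eef_pos: [520.3, 238.7, 288.5]
eef_rot: [-3.141, -0.001, 0.173]
wrist_force: [0.2, 0.2, -0.9]
finger_gap: 23.7
finger_force: 30.0
```

Need about 284.2: lower 4 mm, release, press.

```bash

python3 -m inch '[{"gripper":0,"dx":0,"dy":0,"dz":-0.003,"wx":0,"wy":0,"wz":0},{"gripper":0,"dx":0,"dy":0,"dz":-0.004,"wx":0,"wy":0,"wz":0},{"gripper":0,"dx":0,"dy":0,"dz":-0.004,"wx":0,"wy":0,"wz":0},{"gripper":0,"dx":0,"dy":0,"dz":-0.004,"wx":0,"wy":0,"wz":0},{"gripper":0,"dx":0,"dy":0,"dz":-0.004,"wx":0,"wy":0,"wz":0}]'
python3 -m inch '[{"gripper":0.6,"dx":0,"dy":0,"dz":0,"wx":0,"wy":0,"wz":0},{"gripper":0.6,"dx":0,"dy":0,"dz":0,"wx":0,"wy":0,"wz":0},{"gripper":0.6,"dx":0,"dy":0,"dz":0.01,"wx":0,"wy":0,"wz":0},{"gripper":0.6,"dx":0,"dy":0,"dz":0.04,"wx":0,"wy":0,"wz":0},{"gripper":0.6,"dx":0,"dy":0,"dz":0.065,"wx":0,"wy":0,"wz":0}]'
python3 -m inch '[{"gripper":0,"dx":-0.007,"dy":0.04,"dz":0,"wx":0,"wy":0,"wz":0},{"gripper":0,"dx":-0.014,"dy":0.08,"dz":0,"wx":0,"wy":0,"wz":0},{"gripper":0,"dx":-0.021,"dy":0.121,"dz":0,"wx":0,"wy":0,"wz":0},{"gripper":0,"dx":-0.021,"dy":0.121,"dz":-0.02,"wx":0,"wy":0,"wz":0},{"gripper":0,"dx":-0.021,"dy":0.121,"dz":-0.035,"wx":0,"wy":0,"wz":0}]'
python3 -m inch '[{"gripper":0,"dx":0,"dy":0,"dz":0,"wx":0,"wy":0,"wz":0},{"gripper":0,"dx":0,"dy":0,"dz":0,"wx":0,"wy":0,"wz":0},{"gripper":0,"dx":0,"dy":0,"dz":0,"wx":0,"wy":0,"wz":0},{"gripper":0,"dx":0,"dy":0,"dz":-0.01,"wx":0,"wy":0,"wz":0},{"gripper":0,"dx":0,"dy":0,"dz":-0.02,"wx":0,"wy":0,"wz":0}]'
python3 -m inch '[{"gripper":0,"dx":0,"dy":0,"dz":-0.01,"wx":0,"wy":0,"wz":0},{"gripper":0,"dx":0,"dy":0,"dz":-0.018,"wx":0,"wy":0,"wz":0},{"gripper":0,"dx":0,"dy":0,"dz":-0.02,"wx":0,"wy":0,"wz":0},{"gripper":0,"dx":0,"dy":0,"dz":-0.021,"wx":0,"wy":0,"wz":0},{"gripper":0,"dx":0,"dy":0,"dz":-0.022,"wx":0,"wy":0,"wz":0}]'
python3 -m inch '[{"gripper":0,"dx":0,"dy":0,"dz":0,"wx":0,"wy":0,"wz":0},{"gripper":0,"dx":0,"dy":0,"dz":0,"wx":0,"wy":0,"wz":0},{"gripper":0,"dx":0,"dy":0,"dz":0,"wx":0,"wy":0,"wz":0},{"gripper":0,"dx":0,"dy":0,"dz":0,"wx":0,"wy":0,"wz":0},{"gripper":0,"dx":0,"dy":0,"dz":0,"wx":0,"wy":0,"wz":0}]'
python3 look.py pics/z7.png
```

```text
clock: 30.7
eef_pos: [520.4, 238.8, 283.9]
eef_rot: [-3.141, -0.001, 0.173]
wrist_force: [1.2, -0.3, 1.3]
finger_gap: 23.2
finger_force: 30.0
clock: 31.12
eef_pos: [519.9, 238.7, 350.1]
eef_rot: [3.142, 0.001, 0.173]
wrist_force: [0.3, 0.4, 0.8]
finger_gap: 53.3
finger_force: 0.0
clock: 31.53
eef_pos: [498.4, 361.9, 313.0]
eef_rot: [-3.141, -0.0, 0.176]
wrist_force: [0.1, 0.3, -0.7]
finger_gap: 26.6
finger_force: 0.0
clock: 31.95
eef_pos: [499.8, 359.7, 294.4]
eef_rot: [-3.14, -0.003, 0.172]
wrist_force: [2.6, 0.9, 4.8]
finger_gap: 0.3
finger_force: 2.8
clock: 32.37
eef_pos: [499.9, 359.8, 274.1]
eef_rot: [-3.14, -0.005, 0.172]
wrist_force: [-2.8, -3.0, 28.6]
finger_gap: 0.4
finger_force: 14.0
clock: 32.78
eef_pos: [499.9, 359.8, 274.1]
eef_rot: [-3.14, -0.005, 0.172]
wrist_force: [-0.9, -2.8, 22.3]
finger_gap: 0.6
finger_force: 10.8
```

View pics/z7.png

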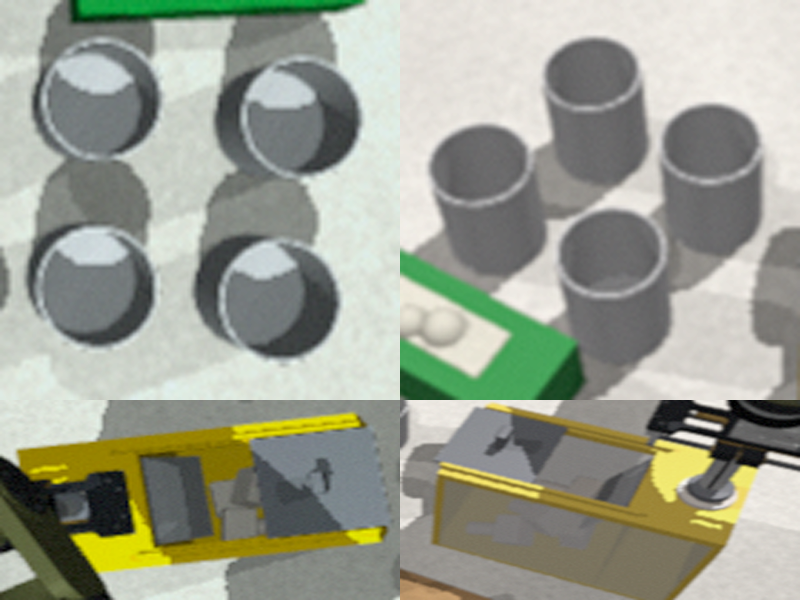

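All jars are empty and the bottles are in the bin. Releasing the plunger and closing the shutter.

```bash

python3 -m inch '[{"gripper":0,"dx":0,"dy":0,"dz":0.035,"wx":0,"wy":0,"wz":0},{"gripper":0,"dx":0,"dy":0,"dz":0.073,"wx":0,"wy":0,"wz":0},{"gripper":0.4,"dx":0.007,"dy":-0.04,"dz":0.073,"wx":0,"wy":0,"wz":0},{"gripper":0.4,"dx":0.014,"dy":-0.08,"dz":0.073,"wx":0,"wy":0,"wz":0},{"gripper":0.4,"dx":0.021,"dy":-0.12,"dz":0.073,"wx":0,"wy":0,"wz":0}]' 20
python3 -m inch '[{"gripper":0.4,"dx":0.007,"dy":-0.04,"dz":0,"wx":0,"wy":0,"wz":0},{"gripper":0.4,"dx":0.013,"dy":-0.08,"dz":0,"wx":0,"wy":0,"wz":0},{"gripper":0.4,"dx":0.017,"dy":-0.102,"dz":0,"wx":0,"wy":0,"wz":0},{"gripper":0.4,"dx":0.017,"dy":-0.102,"dz":0,"wx":0,"wy":0,"wz":0},{"gripper":0.4,"dx":0.017,"dy":-0.102,"dz":0,"wx":0,"wy":0,"wz":0}]'
python3 -m inch '[{"gripper":0.4,"dx":0,"dy":0,"dz":-0.03,"wx":0,"wy":0,"wz":0},{"gripper":0.4,"dx":0,"dy":0,"dz":-0.06,"wx":0,"wy":0,"wz":0},{"gripper":0.4,"dx":0,"dy":0,"dz":-0.075,"wx":0,"wy":0,"wz":0},{"gripper":0.4,"dx":0,"dy":0,"dz":-0.08,"wx":0,"wy":0,"wz":0},{"gripper":0.4,"dx":0,"dy":0,"dz":-0.08,"wx":0,"wy":0,"wz":0}]'
python3 -m inch '[{"gripper":0,"dx":0,"dy":0,"dz":0,"wx":0,"wy":0,"wz":0},{"gripper":0,"dx":0,"dy":0,"dz":0,"wx":0,"wy":0,"wz":0},{"gripper":0,"dx":0,"dy":0,"dz":0,"wx":0,"wy":0,"wz":0},{"gripper":0,"dx":0,"dy":0,"dz":0,"wx":0,"wy":0,"wz":0},{"gripper":0,"dx":0,"dy":0,"dz":0,"wx":0,"wy":0,"wz":0}]'

```

```text
clock: 33.3
eef_pos: [520.0, 238.5, 343.8]
eef_rot: [3.142, 0.0, 0.174]
wrist_force: [0.7, -0.3, 0.4]
finger_gap: 17.2
finger_force: 0.0
clock: 33.72
eef_pos: [537.3, 136.7, 343.8]
eef_rot: [-3.141, 0.001, 0.17]
wrist_force: [-0.3, -0.7, -1.1]
finger_gap: 37.6
finger_force: 0.0
clock: 34.13
eef_pos: [536.7, 138.6, 263.3]
eef_rot: [-3.141, 0.002, 0.174]
wrist_force: [0.7, 1.0, 0.2]
finger_gap: 37.9
finger_force: 0.0
clock: 34.55
eef_pos: [537.3, 138.3, 265.1]
eef_rot: [-3.141, -0.001, 0.173]
wrist_force: [-0.7, 3.7, 2.3]
finger_gap: 11.9
finger_force: 20.0
```

```bash

python3 -m inch '[{"gripper":0,"dx":-0.003,"dy":0.015,"dz":0,"wx":0,"wy":0,"wz":0},{"gripper":0,"dx":-0.007,"dy":0.04,"dz":0,"wx":0,"wy":0,"wz":0},{"gripper":0,"dx":-0.012,"dy":0.07,"dz":0,"wx":0,"wy":0,"wz":0},{"gripper":0,"dx":-0.016,"dy":0.09,"dz":0,"wx":0,"wy":0,"wz":0},{"gripper":0,"dx":-0.018,"dy":0.101,"dz":0,"wx":0,"wy":0,"wz":0}]'
python3 -m inch '[{"gripper":0,"dx":0,"dy":0.001,"dz":0,"wx":0,"wy":0,"wz":0},{"gripper":0,"dx":-0.0005,"dy":0.003,"dz":0,"wx":0,"wy":0,"wz":0},{"gripper":0,"dx":-0.0005,"dy":0.003,"dz":0,"wx":0,"wy":0,"wz":0},{"gripper":0,"dx":-0.0005,"dy":0.003,"dz":0,"wx":0,"wy":0,"wz":0},{"gripper":0,"dx":-0.0005,"dy":0.003,"dz":0,"wx":0,"wy":0,"wz":0}]'

```

```text
clock: 34.97
eef_pos: [519.3, 240.7, 265.1]
eef_rot: [-3.142, -0.002, 0.174]
wrist_force: [5.3, -2.0, 3.2]
finger_gap: 11.9
finger_force: 20.0
clock: 35.38
eef_pos: [519.3, 241.3, 265.1]
eef_rot: [-3.141, -0.002, 0.172]
wrist_force: [2.9, 1.7, 4.3]
finger_gap: 11.7
finger_force: 20.0
```

```bash

python3 -m inch '[{"gripper":0,"dx":0,"dy":0.001,"dz":0,"wx":0,"wy":0,"wz":0},{"gripper":0,"dx":0,"dy":0.002,"dz":0,"wx":0,"wy":0,"wz":0},{"gripper":0,"dx":0,"dy":0.002,"dz":0,"wx":0,"wy":0,"wz":0},{"gripper":0,"dx":0,"dy":0.002,"dz":0,"wx":0,"wy":0,"wz":0},{"gripper":0,"dx":0,"dy":0.002,"dz":0,"wx":0,"wy":0,"wz":0}]'
python3 -m inch '[{"gripper":0.4,"dx":0,"dy":0,"dz":0,"wx":0,"wy":0,"wz":0},{"gripper":0.4,"dx":0,"dy":0,"dz":0,"wx":0,"wy":0,"wz":0},{"gripper":0.4,"dx":0,"dy":0,"dz":0,"wx":0,"wy":0,"wz":0},{"gripper":0.4,"dx":0,"dy":0,"dz":0.03,"wx":0,"wy":0,"wz":0},{"gripper":0.4,"dx":0,"dy":0,"dz":0.07,"wx":0,"wy":0,"wz":0}]'
python3 -m inch '[{"gripper":0.4,"dx":0,"dy":0,"dz":0.03,"wx":0,"wy":0,"wz":0},{"gripper":0.4,"dx":0,"dy":-0.04,"dz":0.03,"wx":0,"wy":0,"wz":0},{"gripper":0.4,"dx":0,"dy":-0.08,"dz":0.03,"wx":0,"wy":0,"wz":0},{"gripper":0.4,"dx":0,"dy":-0.12,"dz":0.03,"wx":0,"wy":0,"wz":0},{"gripper":0.4,"dx":0,"dy":-0.16,"dz":0.03,"wx":0,"wy":0,"wz":0}]'
python3 -m inch '[{"gripper":0.4,"dx":0,"dy":-0.04,"dz":0,"wx":0,"wy":0,"wz":0},{"gripper":0.4,"dx":0,"dy":-0.08,"dz":0,"wx":0,"wy":0,"wz":0},{"gripper":0.4,"dx":0,"dy":-0.12,"dz":0,"wx":0,"wy":0,"wz":0},{"gripper":0.4,"dx":0,"dy":-0.12,"dz":0,"wx":0,"wy":0,"wz":0},{"gripper":0.4,"dx":0,"dy":-0.12,"dz":0,"wx":0,"wy":0,"wz":0}]'
python3 - <<'E'
from h import *
s=manip.camera("scene");t=manip.camera("top")
d=np.vstack([cv2.resize(s[150:300,230:500],(700,389))[:360],cv2.resize(t[180:285,180:320],(320,240)).repeat(1,0) if 0 else np.hstack([cv2.resize(t[180:285,180:320],(320,240)),np.zeros((240,380,3),np.uint8)])])
cv2.imwrite("pics/z8.png",np.clip(d*1.5,0,255).astype(np.uint8)[:600])
E
```

```text
clock: 35.8
eef_pos: [519.0, 242.7, 265.1]
eef_rot: [3.141, -0.001, 0.172]
wrist_force: [-0.4, -2.0, 6.4]
finger_gap: 12.0
finger_force: 20.0
clock: 36.22
eef_pos: [517.8, 243.2, 332.1]
eef_rot: [3.14, 0.007, 0.173]
wrist_force: [1.0, 0.3, 0.9]
finger_gap: 37.2
finger_force: 0.0
clock: 36.63
eef_pos: [518.2, 82.1, 364.2]
eef_rot: [-3.142, 0.001, 0.173]
wrist_force: [1.5, 0.1, 0.9]
finger_gap: 37.5
finger_force: 0.0
clock: 37.05
eef_pos: [518.4, -37.9, 364.1]
eef_rot: [-3.141, 0.001, 0.169]
wrist_force: [0.1, -0.0, 0.3]
finger_gap: 37.2
finger_force: 0.0
```

View pics/z8.png

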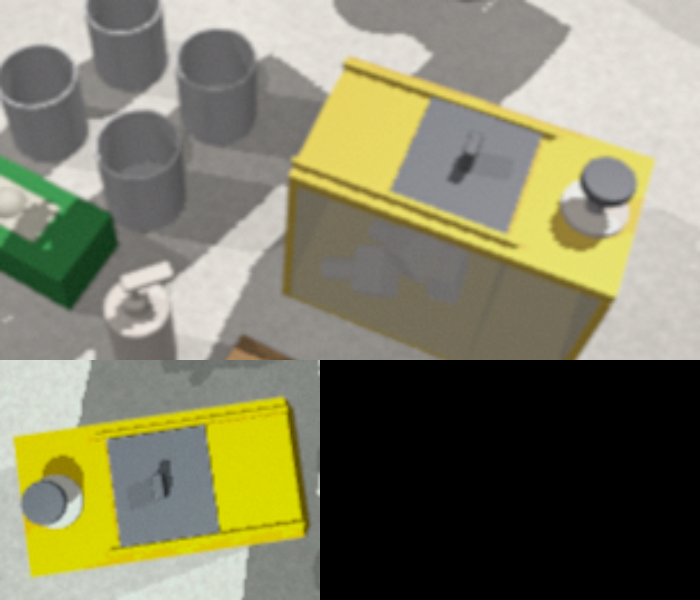

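The shutter is closed: plate at (165,487), with 106 mm of measured travel. The plunger is up at (605,185), the bottles lie on the bin floor around (400,265), and the arm is clear.

```bash
python3 -c "
from cell import manip
print(manip.sign_off())"
```

```text
the job is handed in; nothing more can be done
None
```

All four bottles are in the bin, the plunger is up, the shutter is closed after 106 mm of measured travel, nothing standing around was seen to move, and the job was handed in at about 37 s; the hand-in call gave no verdict.

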